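Turn the nested bin round and lock it on the ledges

ROBOT

A 6-joint arm with a two-finger parallel gripper is mounted at the origin on a cart in front of the work surface, level with it; the furniture and walls round the work are solid. World frame = base frame: x ahead of the robot, y to its left, z up, the work surface at z = 0. Lengths are in m, angles in rad, forces in N, time in s.
With the tool pointing down it reaches from about 0.275 to 0.825 m from the base axis. Payload 4.9 kg.
Tool frame: the origin (TCP) lies at the very end of the fingers, on their centre line; the grasp point (between the pads) lies 19 mm behind it (hold_point_z is the distance from the TCP to the grasp point, in m); z points along the fingers, y is the direction in which the jaws open and shut (so a half turn about z gives the same grasp; the last joint's range is limited). The gripper opens to 85 mm and grips with 20 to 120 N. Pads are 22 mm wide; open, the fingers measure 114 mm over their backs; the gripper's body (76 mm by 85 mm) begins 54 mm behind the grasp point. The pads swing forward as they close: fully open they stand 13 mm farther back than shut.
Start: joints at [-1.354, 0.326, -0.193, 1.052, 0, 1.437], TCP at [0.189, -0.517, 0.199] pointing down, gripper open.
Joint ranges: [-2.65, 2.65], [-0.97, 1.79], [-1.3, 1.35], [-1.93, 2.1], [-1.47, 1.37], [-3.14, 3.14]. Speed limits (rad/s): [2.57, 2.57, 3.14, 3.14, 3.14, 3.14].

INTERFACE

Orientations are given as a unit quaternion [w, x, y, z].
In Python, from workcell import get_obs, camera, hand_in, hold_point_z gives the robot as it stands. The module is installed in compiled form; this text tells all that it offers.
- The arm moves only by the tool step_arm, never from a script. Its argument "increments" is a list of rows, each an object of numbers: "dx", "dy", "dz": the shift along the world's x, y, z in mm; "rx", "ry", "rz": the turn, a rotation vector about the world's x, y, z in rad; "jaw": the closure in counts, from 0 (fully open) to 255 (shut). A call has 1 to 10 rows; each row is the pose to reach, as a shift and turn from the pose commanded when the call began; what a row does not reach only later rows make up. A row lasts 1/10 s, in which the tool goes at most 50 mm and 8.59 degrees, less where a joint would pass 70% of its speed; a pose out of reach is approached as far as the arm can. A call with a gripper value outside its range is refused whole. The fingers move at their own pace and stop on an object; "grip_force" is the grip in N (left out, the last holds). Time passes only in rows, so rows that repeat a pose let the fingers close. It gives the time, the measured TCP pose, the force and the opening at its end, in the units of the state.
- get_obs(): the state, without advancing time (a new reading comes with each control period).
- camera(name): name is "scene" or "top" or "wrist"; returns a dict with "image" (400x640x3 uint8, red, green, blue), "fx", "fy", "cx", "cy" (pixels), "cam_to_world" (4x4, takes a point from camera to world coordinates). Camera axes: x right, y down, z forward; pixel columns grow to the right and rows downward; lengths in m; the calibration is good to about 2 mm. A picture is of the moment at which its call begins. There is no depth.
- hand_in(): hands the job in, once; it reports no verdict.
The state is a dict: "time": time; "joint_pos": joint angles; "joint_vel": joint speeds; "joint_efforts": joint torques, N m; "eef_pos": TCP position; "tool_rot": TCP orientation; "force": force on the tool from outside, world axes, zero at the start; "wrist_torque": the same for the moment, N m; "width": opening from 0.0 (shut) to 1.0 (fully open).
Only numpy, scipy, OpenCV 4.12 (cv2) and the standard library are available. Lean on these libraries where they do the work, as an engineer would, in place of code of your own. Each camera call takes 0.05 s, during which the arm holds its last target.

TASK

The blue bin is nested down in the grey one, over the drill tubes. Lift it out, turn it half a turn and set it back on the grey bin so that its lugs rest on the grey rim instead of dropping into the slots, then slide it fully home against the stops under the grey bin's two keepers, without forcing it, and let go. Leave the two drill tubes in the grey bin and do not disturb the other things on the desk.

Things in the scene. Friction and masses are not known exactly. Their poses are not given: they have to be found in the camera images.
- base_bin: Lower bin, light grey, screwed to the desk. Origin: centre of underside. x along its length to the end with two keepers and a blank white card, y across, z up. Both bins: 50 mm high, rim 166 x 62 mm outside; 3 mm walls slope in to a floor 3 mm thick, 104 x 32 mm inside. A blue bin put in the same way round nests, underside 25 mm above this; turned half a turn it stands on the rim, underside 42 mm above.
- base_bin_rim (a point): Centre of the grey bin's mouth, 50 mm up. The mouth is 154 x 52 mm; a flange round it, 5 mm wide on top and 8 mm deep, is the ledge that the blue lugs stand on. On both long sides it has two slots 18 mm long, centred at x = +50 and x = -32 mm, cut down to 33 mm height: nested, the blue lugs sit in these.
- base_bin_front (a point): Point at rim height midway between the grey bin's two keepers (one on each long rim, x = 29 to 40.5 mm from the bin's origin). Each is a roof, underside 8 mm and top 11.5 mm above the rim, from 29 to 40.5 mm off the centre line, with a post outside (inner face 37 mm off the centre line) and a stop at x = 38 mm; open towards the bin's -x and towards its centre line.
- top_bin_centre (a point): Centre of the loose blue bin, half-way up (25 mm above underside, 25 mm below rim top), mid length and width. Same shape and own axes as the grey bin; 0.12 to 0.26 kg, empty. Starts nested in the grey bin, same way round, up to 3 mm loose. It stands stably on the desk, so it can be set down and gripped anew; the desk left of the bins (y 0.16 to 0.30 m, x 0.40 to 0.56 m) is free.
- top_bin_rim (a point): Centre of the blue bin's mouth, at rim height (50 mm above its underside). Grip across the width at mid length, from above: the rim's long outer faces are upright, 62 mm apart, 8 mm tall below this height. Nested, they are 67 to 75 mm above the desk, over the grey rim at 50 mm and the grey keepers' tops at 61.5 mm.
- top_bin_lugs (a point): Point in the middle of the blue bin, level with the undersides of its four lugs, 8 mm above its underside. Lugs are 12 mm long and 6 mm thick, at x = +50 and x = -32 mm (blue bin's own x) on both sides, reaching 35 mm off its centre line. Turned half a turn, the pair at -32 mm goes under the grey keepers and meets the stops when both bins' centres coincide in plan.
- base_bin_landing (a point): Point at rim height, 14 mm from the grey bin's centre towards its -x. The turned blue bin with its centre over this point (+-3 mm) can be lowered straight down onto the rim, clear of keepers and end walls; it is then slid level along the grey bin's +x, 14 mm, under the keepers to the stops. Sideways there is 2 mm play at the keepers, upward 2 mm.
- top_bin_front (a point): Point on the blue bin midway between its own two keepers, at rim height: 34.7 mm from its centre towards its own +x, 25 mm above that centre.
- orange_tube: Square drill tube with orange cap, 15 x 89 x 14 mm, loose, lying in the grey bin along its length. Origin: centre of its underside.
- green_tube: Square drill tube with green cap, same size, lying beside the other in the grey bin. Origin: centre of its underside.
- mouse: Bystander: black computer mouse, 102 x 58 x 36 mm, on the desk; origin at the centre of its underside.
- calculator: Bystander: grey pocket calculator, 112 x 70 x 12 mm, on the desk; origin at the centre of its underside.
- drill_case: Bystander: flat blue plastic case, 76 x 118 x 33 mm, on the desk; origin at the centre of its underside.
- hex_key_set: Bystander: orange hex key holder, 33 x 97 x 21 mm, on the desk; origin at the centre of its underside.
- cap_jar: Bystander: white round tub with blue lid, 63 mm across, 68 mm tall, on the desk; origin at the centre of its underside.
- marker_pen: Bystander: black and white pen, 135 mm long, 16 mm thick, on the desk; origin at the centre of its underside.
- oil_bottle: Bystander: small bottle with red nozzle cap, 34 mm across, 96 mm tall, on the desk; origin at the centre of its underside.
- top_bin: The same blue bin, origin at the centre of its underside (25 mm below its centre point).

How it is judged:
By the outcome, as a careful person would: the job done as asked, in the order asked, and still so for the second after the job is handed in, with the robot touching nothing.
It also fails if it takes over 58 s, if anything falls off the work surface, if the arm or the gripper's body presses on something with over 40 N, if the wrist force passes 120 N, or if a joint passes its speed limit or range.

## Working session

There is one attempt and no reset: what is moved stays moved. The work goes in short steps, Python scripts to look and compute and a tool call to move; the robot and the scene stay as the last step left them, time stands still between calls to the robot, and variables do not carry over. Pictures are saved under pics/ and viewed, and the job is handed in when it is done.

Besides the shell and the picture viewer there is one more tool, called after ">>>" as a command line: name --argument value ..., lists and objects as JSON in quotes. step_arm: Moves the arm, as the interface text tells. Its arguments: {"type":"object","properties":{"increments":{"type":"array"},"grip_force":{"type":"number"}},"required":["increments"]}

```bash
mkdir -p pics; python3 - <<'E'
from workcell import *
import cv2,numpy as np
o=get_obs();print({k:np.round(v,3) for k,v in o.items()},hold_point_z)
for n in("scene","top"):
    c=camera(n);cv2.imwrite(f"pics/{n}1.png",c["image"][:,:,::-1]);print(n,c["fx"],c["fy"],c["cx"],c["cy"],np.round(c["cam_to_world"],4).tolist())
E
```

```text
{'time': np.float64(0.0), 'joint_pos': array([-1.354,  0.327, -0.194,  1.052,  0.   ,  1.437]), 'joint_vel': array([-0.   , -0.001, -0.001, -0.   ,  0.001, -0.002]), 'joint_efforts': array([-2.0000e-03, -4.4340e+01,  2.6244e+01,  1.5000e-02, -0.0000e+00,
        0.0000e+00]), 'eef_pos': array([ 0.189, -0.516,  0.199]), 'tool_rot': array([-0.001,  0.985,  0.174, -0.   ]), 'force': array([ 0.402,  0.234, -0.247]), 'wrist_torque': array([-0.089,  0.   ,  0.067]), 'width': np.float64(1.001)} 0.0187
scene 460.8652105107266 460.8652105107266 321.13169588365304 211.533630471832 [[0.679, -0.5037, 0.534, -0.367], [-0.7338, -0.4437, 0.5145, -0.8866], [-0.0222, -0.7412, -0.6709, 1.2353], [0.0, 0.0, 0.0, 1.0]]
top 473.534275867197 473.534275867197 320.4642459268858 207.65881420402863 [[-0.0135, -0.9925, 0.1216, 0.3767], [-0.9999, 0.0137, 0.0005, -0.0094], [-0.0021, -0.1216, -0.9926, 1.5393], [0.0, 0.0, 0.0, 1.0]]
```

View pics/scene1.png

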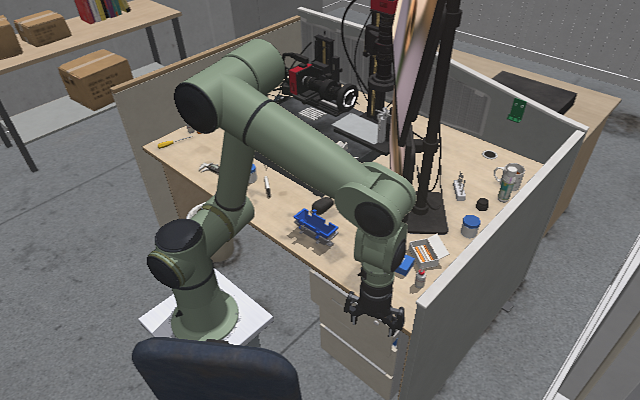

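View pics/top1.png

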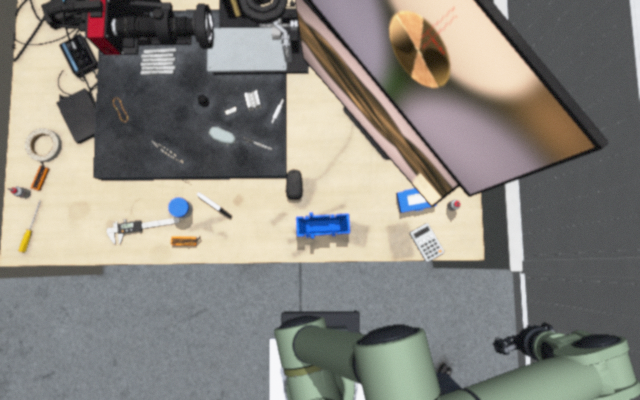

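```bash
cat > h.py <<'E'
import cv2,numpy as np
from workcell import *
def proj(c,P):
    T=np.linalg.inv(c["cam_to_world"]);p=T[:3,:3]@np.asarray(P,float)+T[:3,3]
    return np.array([c["fx"]*p[0]/p[2]+c["cx"],c["fy"]*p[1]/p[2]+c["cy"]])
def ray(c,u,v,z):
    M=c["cam_to_world"];d=M[:3,:3]@np.array([(u-c["cx"])/c["fx"],(v-c["cy"])/c["fy"],1]);o=M[:3,3]
    return o+d*(z-o[2])/d[2]
E
python3 - <<'E'
from h import *
c=camera("top");print(ray(c,323,222,.075))
im=c["image"][:,:,::-1]
cv2.imwrite("pics/t2.png",cv2.resize(im[190:260,280:370],None,fx=8,fy=8,interpolation=cv2.INTER_CUBIC))
c=camera("scene");im=c["image"][:,:,::-1]
cv2.imwrite("pics/s2.png",cv2.resize(im[190:255,275:365],None,fx=8,fy=8,interpolation=cv2.INTER_CUBIC))
E
```

```text
[ 0.51116941 -0.01597537  0.075     ]
```

View pics/t2.png

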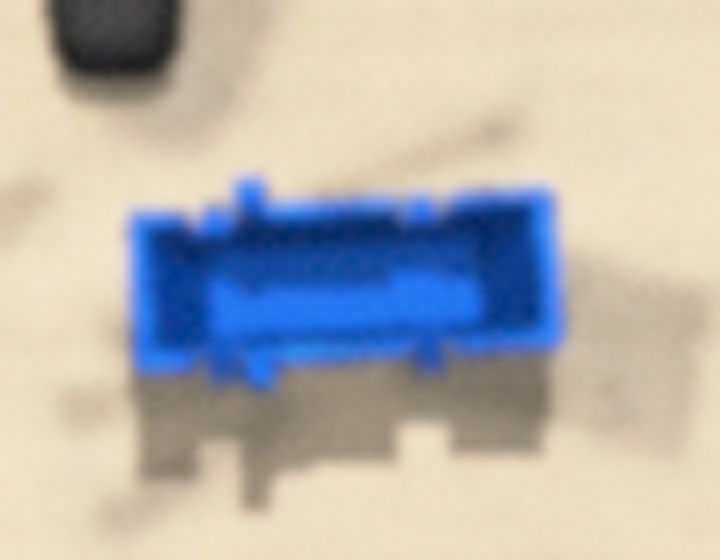

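View pics/s2.png

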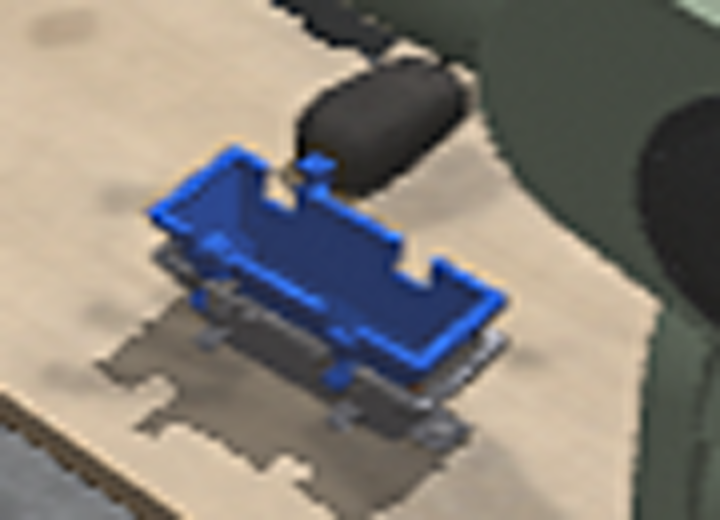

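```bash
python3 - <<'E'
from h import *
c=camera("top")
P=[ray(c,280+u/8,190+v/8,.075)[:2] for u,v in [(130,212),(553,188),(562,345),(138,370)]]
P=np.array(P);print(P.round(4),P.mean(0));d=P[0]+P[3]-P[1]-P[2];print(np.degrees(np.arctan2(d[1],d[0])),np.linalg.norm(d)/2)
for z in(.1,.3,.5):print(ray(c,470,193,z),ray(c,435,205,z))
E
```

```text
[[ 0.5295  0.0669]
 [ 0.5366 -0.0976]
 [ 0.4755 -0.0998]
 [ 0.468   0.0643]] [ 0.5023867  -0.01654762]
92.53376727855796 0.1644670165910647
[ 0.59207374 -0.4686318   0.1       ] [ 0.55641541 -0.35959054  0.1       ]
[ 0.5621503  -0.40481463  0.3       ] [ 0.53144701 -0.3109256   0.3       ]
[ 0.53222687 -0.34099747  0.5       ] [ 0.5064786  -0.26226065  0.5       ]
```

>>> step_arm --increments '[{"dx": 20,"dy": 42,"dz": 4,"rz": 0.105},{"dx": 40,"dy": 84,"dz": 8,"rz": 0.21},{"dx": 60,"dy": 126,"dz": 12,"rz": 0.315},{"dx": 80,"dy": 168,"dz": 16,"rz": 0.42},{"dx": 104,"dy": 210,"dz": 20,"rz": 0.525},{"dx": 130,"dy": 252,"dz": 24,"rz": 0.63},{"dx": 158,"dy": 294,"dz": 28,"rz": 0.735},{"dx": 186,"dy": 336,"dz": 32,"rz": 0.84},{"dx": 214,"dy": 378,"dz": 36,"rz": 0.945},{"dx": 242,"dy": 420,"dz": 40,"rz": 1.05}]'

```text
validation failed for argument at $.in...
```

>>> step_arm --increments '[{"dx": 30,"dy": 40,"rz": 0.105},{"dx": 55,"dy": 70,"rz": 0.215},{"dx": 70,"dy": 80,"rz": 0.215},{"dx": 70,"dy": 80,"rz": 0.215},{"dx": 70,"dy": 80,"rz": 0.215}]'

```text
validation failed for argument at $.in...
```

```bash
python3 - <<'E'
from h import *
o=get_obs();print({k:np.round(v,4) for k,v in o.items()})
c=camera("wrist");cv2.imwrite("pics/w1.png",c["image"][:,:,::-1]);print(np.round(c["cam_to_world"],3))
E
```

```text
{'time': np.float64(0.25), 'joint_pos': array([-1.3542,  0.3266, -0.193 ,  1.052 ,  0.    ,  1.4366]), 'joint_vel': array([ 0.0028, -0.0021,  0.0021,  0.0001, -0.0005,  0.0001]), 'joint_efforts': array([ 0.00000e+00, -4.43051e+01,  2.62320e+01,  1.06000e-02,
       -2.00000e-04,  0.00000e+00]), 'eef_pos': array([ 0.1889, -0.5162,  0.199 ]), 'tool_rot': array([-5.000e-04,  9.847e-01,  1.745e-01, -0.000e+00]), 'force': array([ 0.5185, -0.3793,  0.0407]), 'wrist_torque': array([-0.0571, -0.014 ,  0.0207]), 'width': np.float64(1.0011)}
[[ 0.343 -0.898 -0.274  0.259]
 [-0.939 -0.328 -0.101 -0.491]
 [ 0.001  0.292 -0.956  0.374]
 [ 0.     0.     0.     1.   ]]
```

View pics/w1.png

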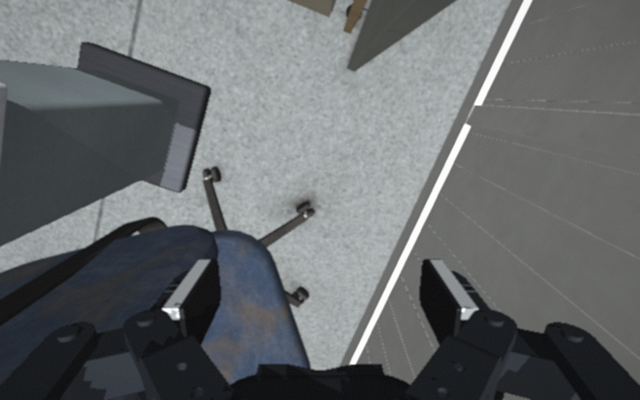

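>>> step_arm --increments '[{"dx": 20,"dy": 42,"dz": 4,"rx": 0,"ry": 0,"rz": 0.105,"jaw": 0},{"dx": 40,"dy": 84,"dz": 8,"rx": 0,"ry": 0,"rz": 0.21,"jaw": 0},{"dx": 60,"dy": 126,"dz": 12,"rx": 0,"ry": 0,"rz": 0.315,"jaw": 0},{"dx": 80,"dy": 168,"dz": 16,"rx": 0,"ry": 0,"rz": 0.42,"jaw": 0},{"dx": 104,"dy": 210,"dz": 20,"rx": 0,"ry": 0,"rz": 0.525,"jaw": 0},{"dx": 130,"dy": 252,"dz": 24,"rx": 0,"ry": 0,"rz": 0.63,"jaw": 0},{"dx": 158,"dy": 294,"dz": 28,"rx": 0,"ry": 0,"rz": 0.735,"jaw": 0},{"dx": 186,"dy": 336,"dz": 32,"rx": 0,"ry": 0,"rz": 0.84,"jaw": 0},{"dx": 214,"dy": 378,"dz": 36,"rx": 0,"ry": 0,"rz": 0.945,"jaw": 0},{"dx": 242,"dy": 420,"dz": 40,"rx": 0,"ry": 0,"rz": 1.05,"jaw": 0}]'

```text
time: 1.3
eef_pos: [0.4305, -0.0968, 0.2397]
tool_rot: [0.0, 0.763, 0.646, 0.0]
force: [0.3, -0.7, -0.3]
width: 0.995
```

>>> step_arm --increments '[{"dx": 30,"dy": 40,"dz": 0,"rx": 0,"ry": 0,"rz": 0.105,"jaw": 0},{"dx": 55,"dy": 70,"dz": 0,"rx": 0,"ry": 0,"rz": 0.215,"jaw": 0},{"dx": 71,"dy": 80,"dz": 0,"rx": 0,"ry": 0,"rz": 0.215,"jaw": 0},{"dx": 71,"dy": 80,"dz": 0,"rx": 0,"ry": 0,"rz": 0.215,"jaw": 0},{"dx": 71,"dy": 80,"dz": 0,"rx": 0,"ry": 0,"rz": 0.215,"jaw": 0}]'

```text
time: 1.8
eef_pos: [0.5001, -0.0186, 0.2388]
tool_rot: [-0.0, 0.691, 0.723, -0.0]
force: [-0.2, -0.0, -0.3]
width: 1.0
```

```bash
python3 - <<'E'
from h import *
o=get_obs();print({k:np.round(v,4) for k,v in o.items()})
c=camera("wrist");cv2.imwrite("pics/w2.png",c["image"][:,:,::-1]);print(c["fx"],np.round(c["cam_to_world"],3))
E
```

```text
{'time': np.float64(1.8), 'joint_pos': array([-1.8440e-01,  2.1060e-01, -2.4650e-01,  1.1148e+00, -4.0000e-04,
        1.3408e+00]), 'joint_vel': array([-0.0227, -0.0181, -0.0177,  0.0045,  0.0006, -0.0007]), 'joint_efforts': array([ 7.48600e-01, -3.81656e+01,  2.72778e+01, -1.29800e-01,
        4.25000e-02,  6.10000e-03]), 'eef_pos': array([ 0.5001, -0.0186,  0.2388]), 'tool_rot': array([-4.000e-04,  6.908e-01,  7.230e-01, -4.000e-04]), 'force': array([-0.1588, -0.0146, -0.3016]), 'wrist_torque': array([-0.0005, -0.0126,  0.006 ]), 'width': np.float64(0.9996)}
341.61423305695075 [[ 0.999  0.044  0.013  0.497]
 [ 0.045 -0.955 -0.293  0.055]
 [-0.001  0.294 -0.956  0.414]
 [ 0.     0.     0.     1.   ]]
```

View pics/w2.png

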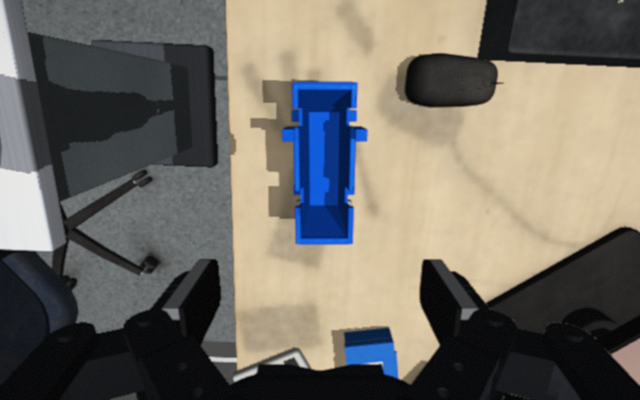

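```bash
python3 - <<'E'
from h import *
im=cv2.imread("pics/w2.png")
cv2.imwrite("pics/w2z.png",cv2.resize(im[75:250,240:400],None,fx=3.4,fy=3.4,interpolation=cv2.INTER_CUBIC))
E
```

```text
(no output)
```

View pics/w2z.png

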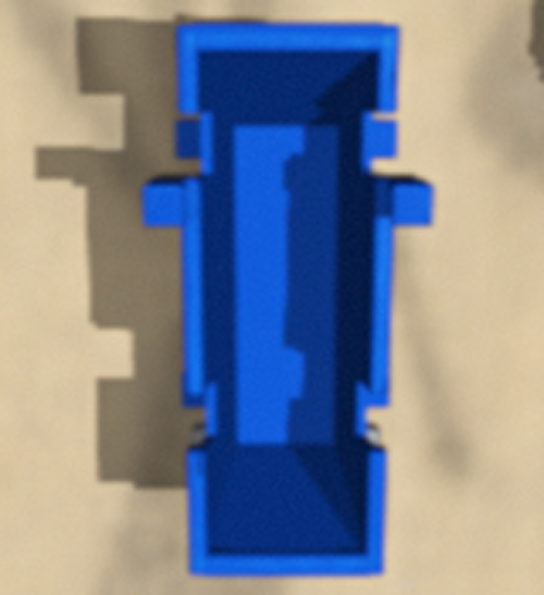

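```bash
python3 - <<'E'
from h import *
c=camera("wrist")
for z in (.073,.075,.077):
    P=np.array([ray(c,240+u/3.4,75+v/3.4,z)[:2] for u,v in [(177,27),(398,27),(383,574),(190,574)]])
    d=P[0]+P[1]-P[2]-P[3];print(z,P.round(4).tolist(),P.mean(0).round(4),np.degrees(np.arctan2(d[1],d[0])),np.linalg.norm(d)/2,np.linalg.norm(P[1]-P[0]),np.linalg.norm(P[2]-P[3]))
print(get_obs()["eef_pos"])
E
```

```text
0.073 [[0.4697, 0.064], [0.531, 0.0667], [0.5389, -0.0988], [0.4772, -0.1016]] [ 0.5042 -0.0174] 92.66503258708222 0.1657083577365893 0.061442657598244396 0.061744578218470896
0.075 [[0.4698, 0.0639], [0.5308, 0.0666], [0.5386, -0.0979], [0.4773, -0.1006]] [ 0.5041 -0.017 ] 92.66503258708224 0.16473653394446888 0.06108231707396012 0.061382467031281904
0.077 [[0.47, 0.0639], [0.5306, 0.0666], [0.5384, -0.097], [0.4774, -0.0997]] [ 0.5041 -0.0166] 92.66503258708224 0.16376471015234845 0.06072197654967584 0.06102035584409281
[ 0.49970592 -0.01925478  0.23906538]
```

>>> step_arm --increments '[{"dx": 2,"dy": 0,"dz": -45,"rx": 0,"ry": 0,"rz": 0,"jaw": 0},{"dx": 2,"dy": 0,"dz": -90,"rx": 0,"ry": 0,"rz": 0,"jaw": 0},{"dx": 2,"dy": 0,"dz": -120,"rx": 0,"ry": 0,"rz": 0,"jaw": 0},{"dx": 2,"dy": 0,"dz": -120,"rx": 0,"ry": 0,"rz": 0,"jaw": 0},{"dx": 2,"dy": 0,"dz": -120,"rx": 0,"ry": 0,"rz": 0,"jaw": 0},{"dx": 2,"dy": 0,"dz": -120,"rx": 0,"ry": 0,"rz": 0,"jaw": 0}]'

```text
time: 2.5
eef_pos: [0.5041, -0.0194, 0.1213]
tool_rot: [0.001, 0.691, 0.723, 0.001]
force: [0.4, 0.6, -0.0]
width: 0.998
```

```bash
python3 - <<'E'
from h import *
o=get_obs();print({k:np.round(v,4) for k,v in o.items() if k!="joint_efforts"})
c=camera("wrist");cv2.imwrite("pics/w3.png",c["image"][:,:,::-1])
c=camera("top")
for p in [(210,195),(230,217),(185,240),(200,240)]:print(p,ray(c,*p,.01))
E
```

```text
{'time': np.float64(2.5), 'joint_pos': array([-0.1848,  0.31  , -0.4316,  0.8258, -0.    ,  1.3418]), 'joint_vel': array([ 0.0064, -0.0057,  0.0067, -0.0041,  0.0016,  0.0014]), 'eef_pos': array([ 0.5041, -0.0194,  0.1213]), 'tool_rot': array([0.0014, 0.6913, 0.7225, 0.0009]), 'force': array([ 0.4089,  0.5676, -0.0286]), 'wrist_torque': array([-0.0364,  0.0373,  0.0211]), 'width': np.float64(0.9983)}
(210, 195) [0.61071203 0.35149002 0.01      ]
(230, 217) [0.53758235 0.28545101 0.01      ]
(185, 240) [0.46493379 0.43006077 0.01      ]
(200, 240) [0.46427172 0.38161015 0.01      ]
```

View pics/w3.png

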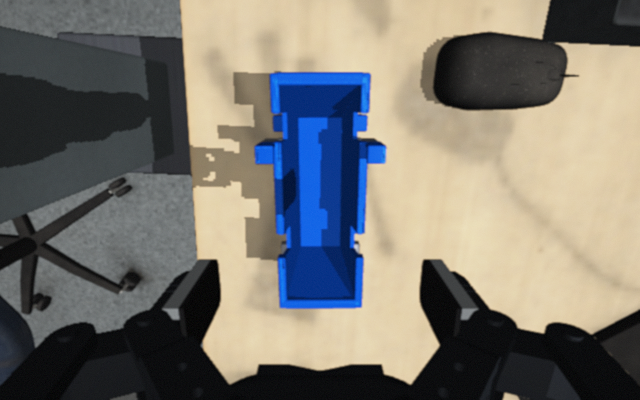

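>>> step_arm --increments '[{"dx": 0,"dy": 2,"dz": -30,"rx": 0,"ry": 0,"rz": 0,"jaw": 0},{"dx": 0,"dy": 2,"dz": -55,"rx": 0,"ry": 0,"rz": 0,"jaw": 0},{"dx": 0,"dy": 2,"dz": -69,"rx": 0,"ry": 0,"rz": 0,"jaw": 0},{"dx": 0,"dy": 2,"dz": -69,"rx": 0,"ry": 0,"rz": 0,"jaw": 0},{"dx": 0,"dy": 2,"dz": -69,"rx": 0,"ry": 0,"rz": 0,"jaw": 40},{"dx": 0,"dy": 2,"dz": -69,"rx": 0,"ry": 0,"rz": 0,"jaw": 255},{"dx": 0,"dy": 2,"dz": -69,"rx": 0,"ry": 0,"rz": 0,"jaw": 255},{"dx": 0,"dy": 2,"dz": -69,"rx": 0,"ry": 0,"rz": 0,"jaw": 255},{"dx": 0,"dy": 2,"dz": -69,"rx": 0,"ry": 0,"rz": 0,"jaw": 255},{"dx": 0,"dy": 2,"dz": -69,"rx": 0,"ry": 0,"rz": 0,"jaw": 255}]' --grip_force 40

```text
time: 3.6
eef_pos: [0.5027, -0.0167, 0.0504]
tool_rot: [0.0, 0.691, 0.723, 0.0]
force: [0.7, 0.4, -0.6]
width: 0.006
```

```bash
python3 - <<'E'
from h import *
o=get_obs();print({k:np.round(v,4) for k,v in o.items() if k!="joint_efforts"})
c=camera("wrist");cv2.imwrite("pics/w4.png",c["image"][:,:,::-1])
E
```

```text
{'time': np.float64(3.6), 'joint_pos': array([-0.18  ,  0.3979, -0.5163,  0.6563, -0.    ,  1.3458]), 'joint_vel': array([-0.0001,  0.0032, -0.0006, -0.0007,  0.0008, -0.0006]), 'eef_pos': array([ 0.5027, -0.0167,  0.0504]), 'tool_rot': array([1.000e-04, 6.910e-01, 7.228e-01, 1.000e-04]), 'force': array([ 0.7043,  0.4071, -0.6215]), 'wrist_torque': array([0.0181, 0.0009, 0.0104]), 'width': np.float64(0.0058)}
```

View pics/w4.png

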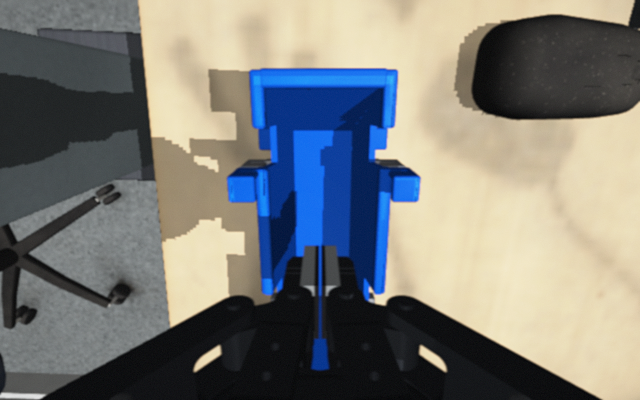

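```bash
python3 - <<'E'
from h import *
im=cv2.imread("pics/w4.png")
cv2.imwrite("pics/w4z.png",cv2.resize(im[50:320,200:440],None,fx=2.2,fy=2.2,interpolation=cv2.INTER_CUBIC))
c=camera("scene");im=c["image"][:,:,::-1]
cv2.imwrite("pics/s4.png",cv2.resize(im[150:270,255:415],None,fx=4.5,fy=4.5,interpolation=cv2.INTER_CUBIC))
E
```

```text
(no output)
```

View pics/w4z.png

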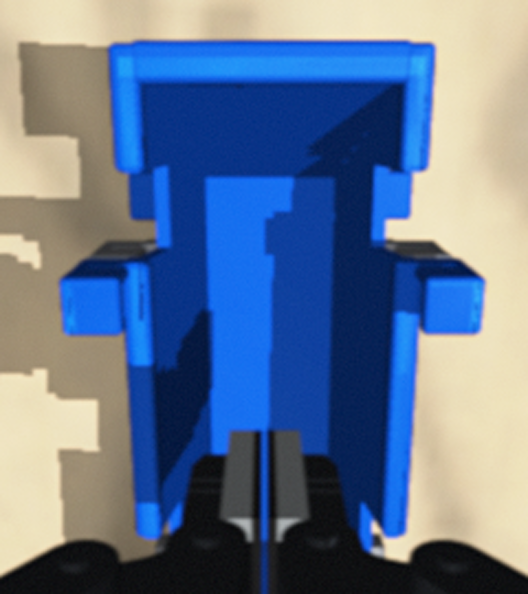

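View pics/s4.png

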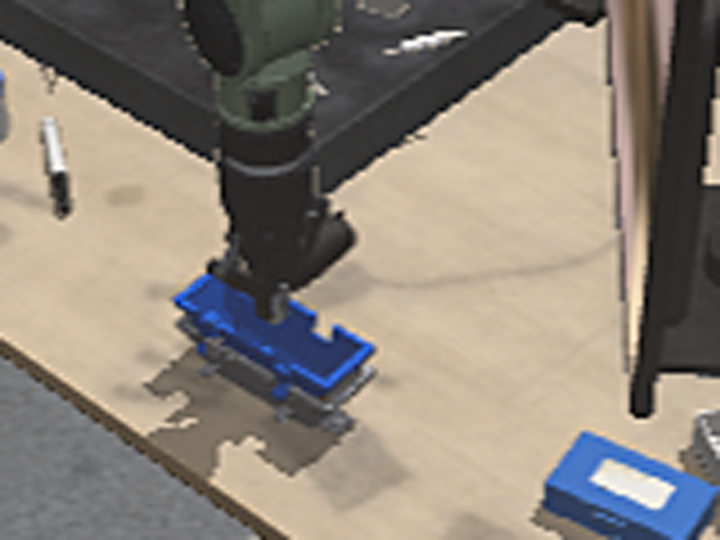

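```bash
python3 - <<'E'
from h import *
from scipy.spatial.transform import Rotation as R
o=get_obs();c=camera("wrist");q=o["tool_rot"];Rm=R.from_quat(np.r_[q[1:],q[0]]).as_matrix()
print(Rm.round(3),o["time"])
for h in(0.026,.013,0,-.013,-.019,-.037):
  print(h,proj(c,o["eef_pos"]+Rm@[0.011,0,h]),proj(c,o["eef_pos"]+Rm@[-0.011,0,h]))
for s in(1,-1): print("rimcorner",proj(c,[.504+s*.031,.066,.075]))
b=np.array([.504,-.017]);u=np.array([-.0465,.9989]);n=np.array([-.9989,-.0465])
for x in(83,41,29,-23,-41):
  for y in (31,-31): print(x,y,proj(c,[*(b+u*x/1e3+n*y/1e3),.075]).round(0))
E
```

```text
[[-0.045  0.999  0.   ]
 [ 0.999  0.045 -0.   ]
 [-0.     0.    -1.   ]] 3.7
0.026 [320.08069089 201.0781355 ] [320.07623642 234.12239162]
0.013 [320.11387126 207.75789741] [320.10809931 242.59776096]
0 [320.15149053 215.33128314] [320.14408165 252.16888063]
-0.013 [320.19450331 223.99047222] [320.18503752 263.06293506]
-0.019 [320.21650645 228.42007142] [320.20591246 268.61556458]
-0.037 [320.29258419 243.7357876 ] [320.2776961  287.70965034]
rimcorner [407.27176927  76.09729854]
rimcorner [257.42750549  68.93266063]
83 31 [248.  72.]
83 -31 [398.  72.]
41 31 [254. 172.]
41 -31 [392. 172.]
29 31 [256. 198.]
29 -31 [391. 197.]
-23 31 [261. 296.]
-23 -31 [384. 296.]
-41 31 [263. 327.]
-41 -31 [383. 326.]
```

```bash
python3 - <<'E'
from h import *
o=get_obs();c=camera("scene");e=o["eef_pos"]
for h in(0,.013,.019,.037,.05): print(h,proj(c,e+[0,0,h]), proj(c,e+[-.01,-.011,h]))
im=c["image"][:,:,::-1].copy()
cv2.imwrite("pics/s5.png",cv2.resize(im[180:240,290:350],None,fx=9,fy=9,interpolation=cv2.INTER_CUBIC))
E
```

```text
0 [315.30155106 226.19695739] [315.61190067 228.98711453]
0.013 [315.19332268 223.65760987] [315.50457103 226.44563662]
0.019 [315.1429953  222.47678541] [315.45465913 225.26376383]
0.037 [314.99056796 218.90040368] [315.30348075 221.68398366]
0.05 [314.87911337 216.28536   ] [315.19293041 219.06624246]
```

View pics/s5.png

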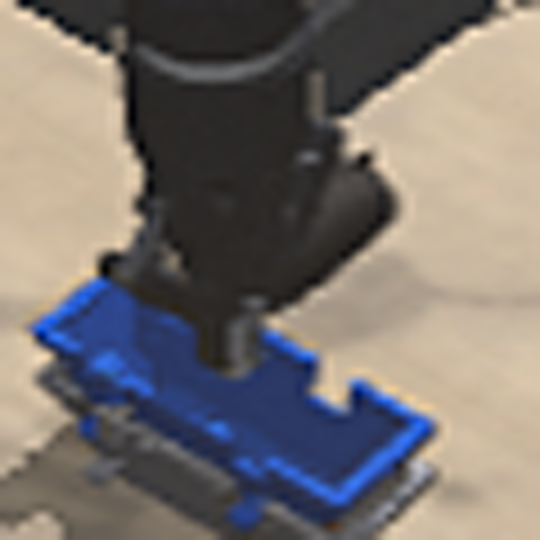

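```bash
python3 - <<'E'
from h import *
from scipy.spatial.transform import Rotation as R
o=get_obs();c=camera("wrist");q=o["tool_rot"];Rm=R.from_quat(np.r_[q[1:],q[0]]).as_matrix()
for h in(0,-.013,-.019,-.03,-.037,-.05):
  print(h,[proj(c,o["eef_pos"]+Rm@[x,y,h]).round(0) for x in(.011,-.011) for y in (.0425,-.0425)])
M=np.linalg.inv(c["cam_to_world"]); print("cam z depth of TCP",(M[:3,:3]@o["eef_pos"]+M[:3,3]))
E
```

```text
0 [array([398., 215.]), array([242., 215.]), array([396., 252.]), array([245., 252.])]
-0.013 [array([404., 224.]), array([236., 224.]), array([401., 263.]), array([239., 263.])]
-0.019 [array([407., 228.]), array([234., 228.]), array([404., 269.]), array([237., 269.])]
-0.03 [array([413., 237.]), array([228., 237.]), array([409., 280.]), array([231., 280.])]
-0.037 [array([417., 244.]), array([224., 244.]), array([413., 288.]), array([228., 288.])]
-0.05 [array([425., 257.]), array([215., 257.]), array([421., 304.]), array([220., 304.])]
cam z depth of TCP [1.80053704e-04 1.91309880e-02 1.89027152e-01]
```

>>> step_arm --increments '[{"dx": 0,"dy": 0,"dz": 30,"rx": 0,"ry": 0,"rz": 0,"jaw": 255},{"dx": 0,"dy": 0,"dz": 55,"rx": 0,"ry": 0,"rz": 0,"jaw": 255},{"dx": 0,"dy": 0,"dz": 55,"rx": 0,"ry": 0,"rz": 0,"jaw": 0},{"dx": 0,"dy": 0,"dz": 55,"rx": 0,"ry": 0,"rz": 0,"jaw": 0},{"dx": 0,"dy": 0,"dz": 55,"rx": 0,"ry": 0,"rz": 0,"jaw": 0},{"dx": 0,"dy": 0,"dz": 55,"rx": 0,"ry": 0,"rz": 0,"jaw": 0},{"dx": 0,"dy": 0,"dz": 55,"rx": 0,"ry": 0,"rz": 0,"jaw": 0},{"dx": 0,"dy": 0,"dz": 55,"rx": 0,"ry": 0,"rz": 0,"jaw": 0}]'

```text
time: 4.65
eef_pos: [0.5022, -0.0166, 0.1046]
tool_rot: [-0.0, 0.691, 0.723, -0.0]
force: [-0.0, -0.5, 0.1]
width: 0.993
```

```bash
python3 - <<'E'
from h import *
o=get_obs();print({k:np.round(v,4) for k,v in o.items() if k!="joint_efforts"})
c=camera("wrist");cv2.imwrite("pics/w6.png",c["image"][:,:,::-1])
E
```

```text
{'time': np.float64(4.65), 'joint_pos': array([-0.1799,  0.3288, -0.4535,  0.7896, -0.    ,  1.3458]), 'joint_vel': array([-0.0008, -0.0036,  0.0037, -0.0005,  0.0005, -0.0005]), 'eef_pos': array([ 0.5022, -0.0166,  0.1046]), 'tool_rot': array([-4.000e-04,  6.910e-01,  7.228e-01, -3.000e-04]), 'force': array([-0.029 , -0.544 ,  0.1457]), 'wrist_torque': array([-0.0059,  0.0338, -0.0256]), 'width': np.float64(0.993)}
```

View pics/w6.png

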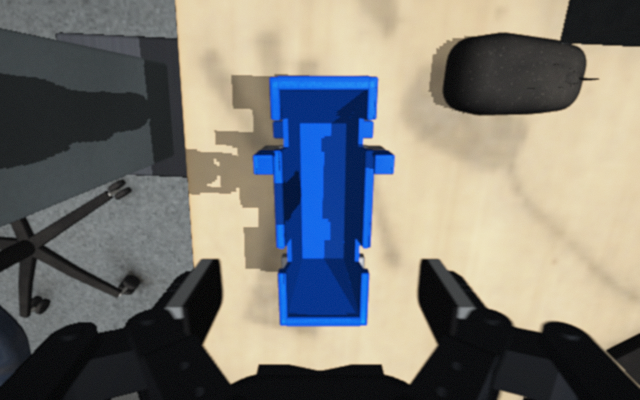

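>>> step_arm --increments '[{"dx": 2,"dy": 0,"dz": -35,"rx": 0,"ry": 0,"rz": 0,"jaw": 0},{"dx": 2,"dy": 0,"dz": -65,"rx": 0,"ry": 0,"rz": 0,"jaw": 0},{"dx": 2,"dy": 0,"dz": -84,"rx": 0,"ry": 0,"rz": 0,"jaw": 0},{"dx": 2,"dy": 0,"dz": -84,"rx": 0,"ry": 0,"rz": 0,"jaw": 0},{"dx": 2,"dy": 0,"dz": -84,"rx": 0,"ry": 0,"rz": 0,"jaw": 0}]' --grip_force 25

```text
time: 5.2
eef_pos: [0.5045, -0.0166, 0.0213]
tool_rot: [-0.0, 0.691, 0.723, -0.0]
force: [1.1, 0.1, -0.1]
width: 0.996
```

```bash
python3 - <<'E'
from h import *
o=get_obs();print({k:np.round(v,4) for k,v in o.items() if k!="joint_efforts"})
c=camera("wrist");cv2.imwrite("pics/w7.png",c["image"][:,:,::-1])
c=camera("scene");im=c["image"][:,:,::-1]
cv2.imwrite("pics/s7.png",cv2.resize(im[180:240,290:350],None,fx=9,fy=9,interpolation=cv2.INTER_CUBIC))
E
```

```text
{'time': np.float64(5.2), 'joint_pos': array([-0.1792,  0.4435, -0.5383,  0.5897,  0.    ,  1.3466]), 'joint_vel': array([ 0.0011, -0.0253,  0.0196,  0.0026,  0.0007, -0.0004]), 'eef_pos': array([ 0.5045, -0.0166,  0.0213]), 'tool_rot': array([-3.000e-04,  6.910e-01,  7.228e-01, -2.000e-04]), 'force': array([ 1.0937,  0.1237, -0.0649]), 'wrist_torque': array([-0.0144,  0.0143,  0.0196]), 'width': np.float64(0.9962)}
```

View pics/w7.png

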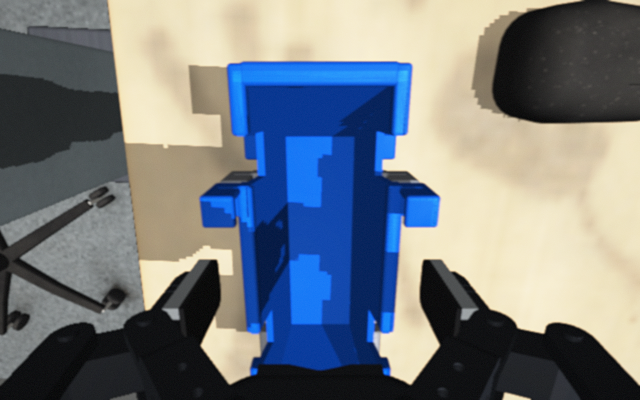

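View pics/s7.png

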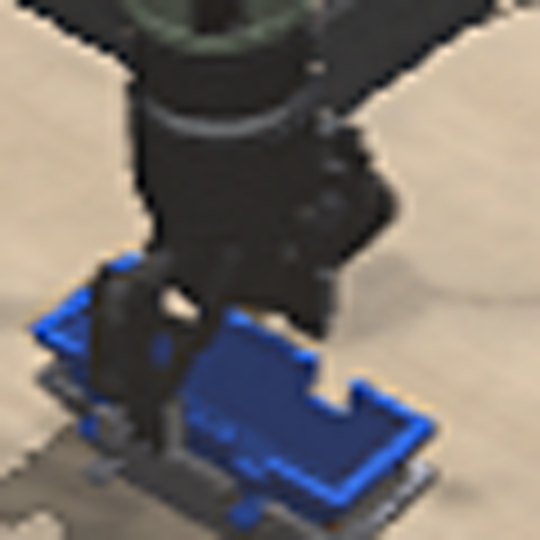

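```bash
python3 - <<'E'
from h import *
o=get_obs();c=camera("scene");e=o["eef_pos"]
for z in(.034,.05,.06,.07,.08): print(z,[proj(c,[e[0]-d,e[1]-.011,z]).round(1) for d in(.0425,.057)],proj(c,[e[0]+.0425,e[1]-.011,z]).round(1))
E
```

```text
0.034 [array([310.3, 236.4]), array([307.6, 238.5])] [325.9 224.4]
0.05 [array([310.1, 233.3]), array([307.4, 235.4])] [325.8 221.3]
0.06 [array([310. , 231.3]), array([307.3, 233.4])] [325.8 219.3]
0.07 [array([309.9, 229.3]), array([307.1, 231.5])] [325.8 217.4]
0.08 [array([309.8, 227.4]), array([307. , 229.5])] [325.7 215.4]
```

>>> step_arm --increments '[{"dx": 0,"dy": 0,"dz": -9,"rx": 0,"ry": 0,"rz": 0,"jaw": 0},{"dx": 0,"dy": 0,"dz": -9,"rx": 0,"ry": 0,"rz": 0,"jaw": 30},{"dx": 0,"dy": 0,"dz": -9,"rx": 0,"ry": 0,"rz": 0,"jaw": 60},{"dx": 0,"dy": 0,"dz": -9,"rx": 0,"ry": 0,"rz": 0,"jaw": 100},{"dx": 0,"dy": 0,"dz": -9,"rx": 0,"ry": 0,"rz": 0,"jaw": 100},{"dx": 0,"dy": 0,"dz": -9,"rx": 0,"ry": 0,"rz": 0,"jaw": 100}]' --grip_force 25

```text
time: 5.95
eef_pos: [0.5044, -0.0166, 0.0123]
tool_rot: [-0.0, 0.691, 0.723, -0.0]
force: [-2.1, 0.3, 4.0]
width: 0.721
```

```bash
python3 - <<'E'
from h import *
o=get_obs();print({k:np.round(v,4) for k,v in o.items() if k!="joint_efforts"})
c=camera("wrist");cv2.imwrite("pics/w8.png",c["image"][:,:,::-1])
E
```

```text
{'time': np.float64(5.95), 'joint_pos': array([-1.7930e-01,  4.5670e-01, -5.4690e-01,  5.6760e-01, -1.0000e-04,
        1.3465e+00]), 'joint_vel': array([ 0.0003,  0.0012,  0.0013, -0.0008, -0.0003,  0.0003]), 'eef_pos': array([ 0.5044, -0.0166,  0.0123]), 'tool_rot': array([-1.000e-04,  6.910e-01,  7.228e-01, -1.000e-04]), 'force': array([-2.0734,  0.3184,  4.0119]), 'wrist_torque': array([0.0792, 0.4264, 0.0081]), 'width': np.float64(0.7205)}
```

View pics/w8.png

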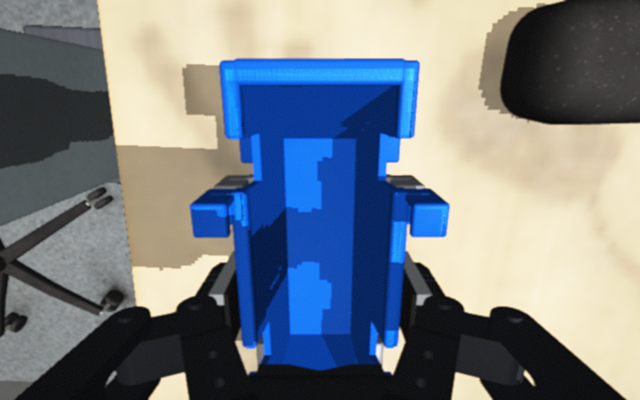

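>>> step_arm --increments '[{"dx": 0,"dy": 0,"dz": 0,"rx": 0,"ry": 0,"rz": 0,"jaw": 140},{"dx": 0,"dy": 0,"dz": 0,"rx": 0,"ry": 0,"rz": 0,"jaw": 140},{"dx": 0,"dy": 0,"dz": 3,"rx": 0,"ry": 0,"rz": 0,"jaw": 140},{"dx": 0,"dy": 0,"dz": 10,"rx": 0,"ry": 0,"rz": 0,"jaw": 140},{"dx": 0,"dy": 0,"dz": 20,"rx": 0,"ry": 0,"rz": 0,"jaw": 140},{"dx": 0,"dy": 0,"dz": 30,"rx": 0,"ry": 0,"rz": 0,"jaw": 140},{"dx": 0,"dy": 0,"dz": 30,"rx": 0,"ry": 0,"rz": 0,"jaw": 140}]' --grip_force 45

```text
time: 6.7
eef_pos: [0.5062, -0.0169, 0.044]
tool_rot: [0.001, 0.691, 0.723, 0.001]
force: [-0.1, 0.5, -2.7]
width: 0.718
```

```bash
python3 - <<'E'
from h import *
o=get_obs();print({k:np.round(v,4) for k,v in o.items() if k!="joint_efforts"})
c=camera("wrist");cv2.imwrite("pics/w9.png",c["image"][:,:,::-1])
E
```

```text
{'time': np.float64(6.7), 'joint_pos': array([-1.7920e-01,  4.1010e-01, -5.1720e-01,  6.4010e-01,  1.0000e-04,
        1.3465e+00]), 'joint_vel': array([-0.0009,  0.0196, -0.0204, -0.0292, -0.0012,  0.0004]), 'eef_pos': array([ 0.5062, -0.0169,  0.044 ]), 'tool_rot': array([0.0014, 0.691 , 0.7229, 0.001 ]), 'force': array([-0.1274,  0.5122, -2.6673]), 'wrist_torque': array([-0.0182, -0.0348, -0.0156]), 'width': np.float64(0.7176)}
```

View pics/w9.png

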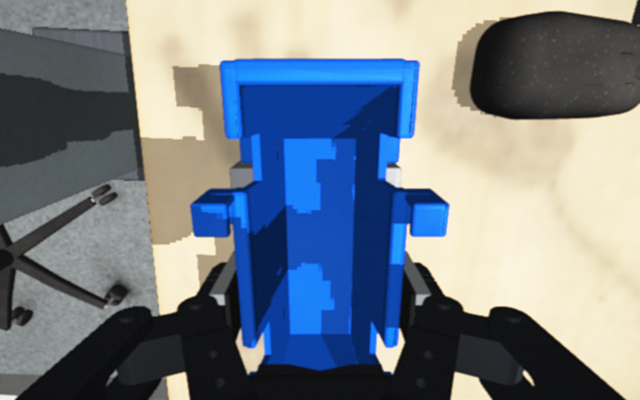

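>>> step_arm --increments '[{"dx": 0,"dy": 0,"dz": 40,"rx": 0,"ry": 0,"rz": 0,"jaw": 140},{"dx": 0,"dy": 0,"dz": 80,"rx": 0,"ry": 0,"rz": 0,"jaw": 140},{"dx": -5,"dy": 40,"dz": 100,"rx": 0,"ry": 0,"rz": 0,"jaw": 140},{"dx": -10,"dy": 80,"dz": 100,"rx": 0,"ry": 0,"rz": 0,"jaw": 140},{"dx": -15,"dy": 120,"dz": 100,"rx": 0,"ry": 0,"rz": 0,"jaw": 140},{"dx": -20,"dy": 160,"dz": 100,"rx": 0,"ry": 0,"rz": 0,"jaw": 140},{"dx": -25,"dy": 200,"dz": 100,"rx": 0,"ry": 0,"rz": 0,"jaw": 140},{"dx": -25,"dy": 240,"dz": 80,"rx": 0,"ry": 0,"rz": 0,"jaw": 140},{"dx": -25,"dy": 252,"dz": 50,"rx": 0,"ry": 0,"rz": 0,"jaw": 140},{"dx": -25,"dy": 252,"dz": 20,"rx": 0,"ry": 0,"rz": 0,"jaw": 140}]'

```text
time: 7.75
eef_pos: [0.4798, 0.2379, 0.0615]
tool_rot: [0.0, 0.69, 0.724, 0.001]
force: [-0.4, -1.0, -2.8]
width: 0.714
```

```bash
python3 - <<'E'
from h import *
o=get_obs();print({k:np.round(v,4) for k,v in o.items() if k!="joint_efforts"})
c=camera("scene");im=c["image"][:,:,::-1]
cv2.imwrite("pics/s10.png",cv2.resize(im[120:280,200:400],None,fx=4,fy=3.7,interpolation=cv2.INTER_CUBIC))
E
```

```text
{'time': np.float64(7.75), 'joint_pos': array([ 3.2210e-01,  4.3260e-01, -4.2180e-01,  7.1440e-01,  5.0000e-04,
        1.8442e+00]), 'joint_vel': array([-0.0362,  0.3658, -0.362 , -0.7019, -0.0162, -0.0136]), 'eef_pos': array([0.4798, 0.2379, 0.0615]), 'tool_rot': array([2.000e-04, 6.897e-01, 7.241e-01, 1.000e-03]), 'force': array([-0.4277, -0.9592, -2.8351]), 'wrist_torque': array([-0.0786, -0.043 ,  0.0549]), 'width': np.float64(0.7143)}
```

View pics/s10.png

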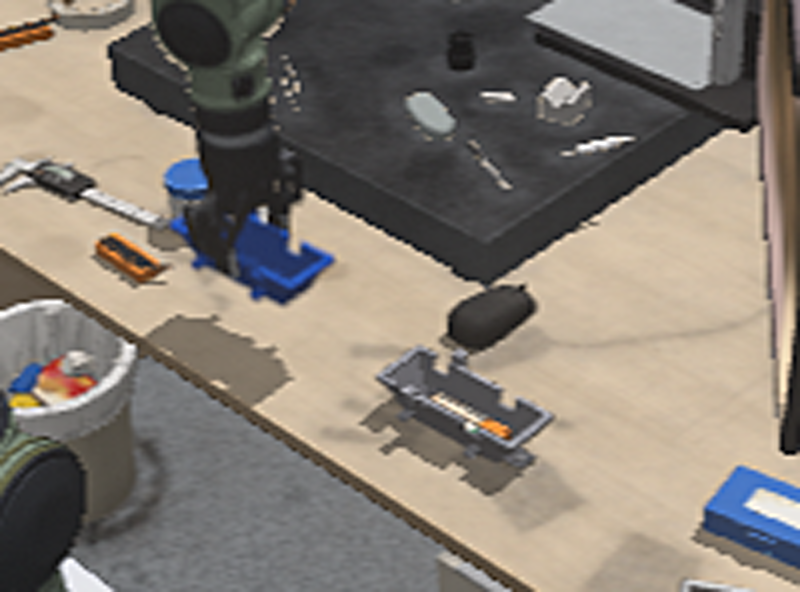

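>>> step_arm --increments '[{"dx": 0,"dy": -3,"dz": -25,"rx": 0,"ry": 0,"rz": 0,"jaw": 140},{"dx": 0,"dy": -3,"dz": -50,"rx": 0,"ry": 0,"rz": 0,"jaw": 140},{"dx": 0,"dy": -3,"dz": -66,"rx": 0,"ry": 0,"rz": 0,"jaw": 140},{"dx": 0,"dy": -3,"dz": -70,"rx": 0,"ry": 0,"rz": 0,"jaw": 140},{"dx": 0,"dy": -3,"dz": -73,"rx": 0,"ry": 0,"rz": 0,"jaw": 140},{"dx": 0,"dy": -3,"dz": -74,"rx": 0,"ry": 0,"rz": 0,"jaw": 140}]'

```text
time: 8.4
eef_pos: [0.4803, 0.2324, -0.0111]
tool_rot: [0.0, 0.691, 0.723, 0.0]
force: [-0.0, -0.5, -2.3]
width: 0.718
```

>>> step_arm --increments '[{"dx": 0,"dy": 0,"dz": -1,"rx": 0,"ry": 0,"rz": 0,"jaw": 140},{"dx": 0,"dy": 0,"dz": -2,"rx": 0,"ry": 0,"rz": 0,"jaw": 140},{"dx": 0,"dy": 0,"dz": -2,"rx": 0,"ry": 0,"rz": 0,"jaw": 140}]'

```text
time: 8.7
eef_pos: [0.4805, 0.2326, -0.0125]
tool_rot: [0.001, 0.691, 0.723, 0.001]
force: [-1.7, -0.5, 4.5]
width: 0.713
```

>>> step_arm --increments '[{"dx": 0,"dy": 0,"dz": 0,"rx": 0,"ry": 0,"rz": 0,"jaw": 0},{"dx": 0,"dy": 0,"dz": 0,"rx": 0,"ry": 0,"rz": 0,"jaw": 0},{"dx": 0,"dy": 0,"dz": 0,"rx": 0,"ry": 0,"rz": 0,"jaw": 0},{"dx": 0,"dy": 0,"dz": 30,"rx": 0,"ry": 0,"rz": 0,"jaw": 0},{"dx": 0,"dy": 0,"dz": 75,"rx": 0,"ry": 0,"rz": 0,"jaw": 0},{"dx": 0,"dy": -20,"dz": 115,"rx": 0,"ry": 0,"rz": 0,"jaw": 0},{"dx": 4,"dy": -60,"dz": 145,"rx": 0,"ry": 0,"rz": 0,"jaw": 0},{"dx": 8,"dy": -105,"dz": 160,"rx": 0,"ry": 0,"rz": 0,"jaw": 0},{"dx": 12,"dy": -150,"dz": 160,"rx": 0,"ry": 0,"rz": 0,"jaw": 0},{"dx": 16,"dy": -195,"dz": 160,"rx": 0,"ry": 0,"rz": 0,"jaw": 0}]'

```text
time: 9.7
eef_pos: [0.4962, 0.0358, 0.1472]
tool_rot: [0.001, 0.691, 0.723, 0.001]
force: [-0.2, 0.2, -0.2]
width: 0.999
```

>>> step_arm --increments '[{"dx": 4,"dy": -40,"dz": 0,"rx": 0,"ry": 0,"rz": 0,"jaw": 0},{"dx": 8,"dy": -60,"dz": 0,"rx": 0,"ry": 0,"rz": 0,"jaw": 0},{"dx": 8,"dy": -60,"dz": 0,"rx": 0,"ry": 0,"rz": 0,"jaw": 0},{"dx": 8,"dy": -60,"dz": 0,"rx": 0,"ry": 0,"rz": 0,"jaw": 0}]'

```text
time: 10.1
eef_pos: [0.5034, -0.0226, 0.1461]
tool_rot: [-0.0, 0.691, 0.723, 0.0]
force: [-0.6, -0.2, -0.2]
width: 0.999
```

```bash
python3 - <<'E'
from h import *
import pickle
o=get_obs();print({k:np.round(v,4) for k,v in o.items() if k!="joint_efforts"})
c=camera("wrist");cv2.imwrite("pics/w11.png",c["image"][:,:,::-1]);pickle.dump(c,open("w11.pkl","wb"))
c=camera("top");pickle.dump(c,open("t11.pkl","wb"))
E
```

```text
{'time': np.float64(10.1), 'joint_pos': array([-1.9190e-01,  2.8670e-01, -3.9380e-01,  8.9080e-01,  5.0000e-04,
        1.3349e+00]), 'joint_vel': array([ 0.029 , -0.003 , -0.0065,  0.0019,  0.0006, -0.002 ]), 'eef_pos': array([ 0.5034, -0.0226,  0.1461]), 'tool_rot': array([-3.000e-04,  6.914e-01,  7.225e-01,  1.000e-04]), 'force': array([-0.6451, -0.2386, -0.2113]), 'wrist_torque': array([ 0.038 ,  0.0117, -0.0208]), 'width': np.float64(0.9987)}
```

View pics/w11.png

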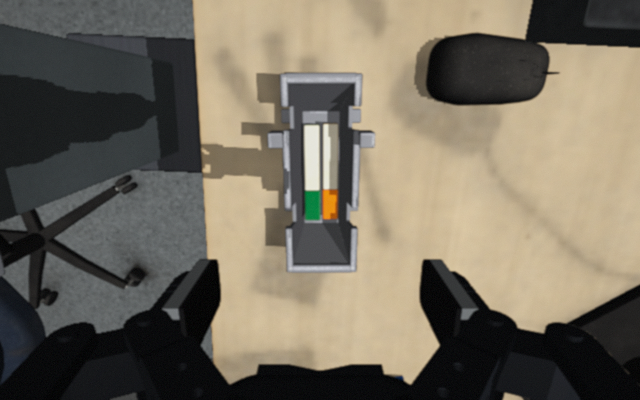

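```bash
python3 - <<'E'
from h import *
im=cv2.imread("pics/w11.png")
cv2.imwrite("pics/w11a.png",cv2.resize(im[65:165,255:385],None,fx=6,fy=6,interpolation=cv2.INTER_CUBIC))
cv2.imwrite("pics/w11b.png",cv2.resize(im[190:280,255:385],None,fx=6,fy=6,interpolation=cv2.INTER_CUBIC))
E
```

```text
(no output)
```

View pics/w11a.png

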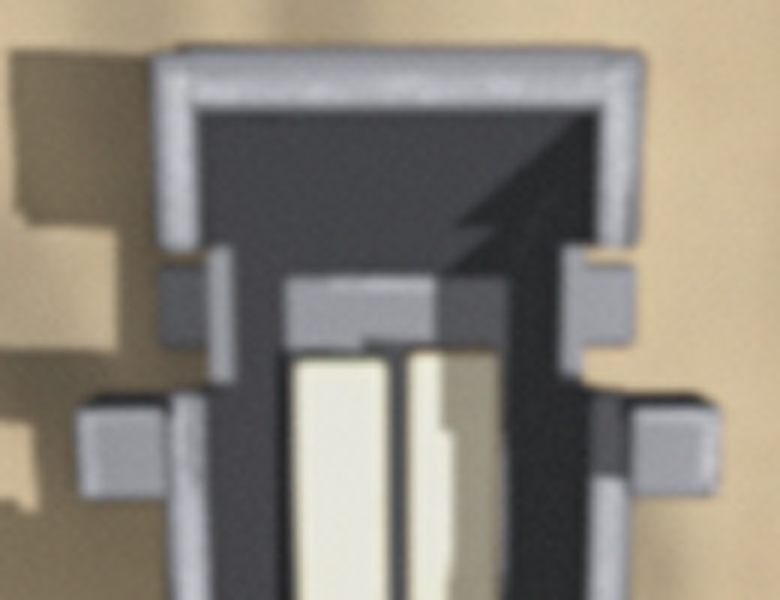

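View pics/w11b.png

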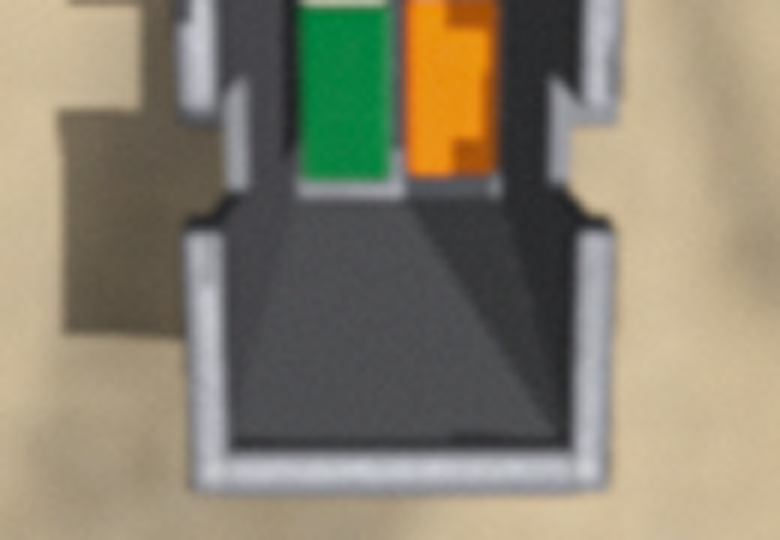

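```bash
python3 - <<'E'
from h import *
import pickle
c=pickle.load(open("w11.pkl","rb"))
A=lambda u,v:(255+u/6-.42,65+v/6-.42);B=lambda u,v:(255+u/6-.42,190+v/6-.42)
for nm,L in dict(inner=[A(197,108),A(600,108),B(575,447),B(230,447)],outer=[A(153,52),A(643,52),B(608,492),B(190,492)]).items():
    P=np.array([ray(c,*p,.05)[:2] for p in L]);d=P[0]+P[1]-P[2]-P[3];w=P[1]+P[2]-P[0]-P[3]
    print(nm,P.mean(0).round(4),np.degrees(np.arctan2(d[1],d[0])).round(2),np.degrees(np.arctan2(w[1],w[0])).round(2),np.linalg.norm(d)/2,np.linalg.norm(w)/2)
print(c["cam_to_world"].round(4))
# keepers top z=.0615 outer corners
P=[ray(c,*A(*p),.0615)[:2] for p in [(78,412),(718,412),(718,497),(78,497)]];print(np.round(P,4),np.mean(P,0))
E
```

```text
inner [ 0.5042 -0.0159] 92.79 2.51 0.15144372616141766 0.050578881493463165
outer [ 0.504  -0.0163] 92.62 2.51 0.16542447851426867 0.06137929101886732
[[ 9.990e-01  4.180e-02  1.310e-02  4.999e-01]
 [ 4.380e-02 -9.552e-01 -2.927e-01  5.100e-02]
 [ 3.000e-04  2.930e-01 -9.561e-01  3.212e-01]
 [ 0.000e+00  0.000e+00  0.000e+00  1.000e+00]]
[[0.4621 0.0217]
 [0.5421 0.0252]
 [0.543  0.0146]
 [0.4621 0.011 ]] [0.50231776 0.01810062]
```

>>> step_arm --increments '[{"dx": -4,"dy": 45,"dz": 0,"rx": 0,"ry": 0,"rz": 0,"jaw": 0},{"dx": -8,"dy": 90,"dz": 0,"rx": 0,"ry": 0,"rz": 0,"jaw": 0},{"dx": -12,"dy": 135,"dz": 0,"rx": 0,"ry": 0,"rz": 0,"jaw": 0},{"dx": -16,"dy": 180,"dz": 0,"rx": 0,"ry": 0,"rz": 0,"jaw": 0},{"dx": -20,"dy": 225,"dz": 0,"rx": 0,"ry": 0,"rz": 0,"jaw": 0},{"dx": -24,"dy": 255,"dz": 0,"rx": 0,"ry": 0,"rz": 0,"jaw": 0},{"dx": -24,"dy": 255,"dz": 0,"rx": 0,"ry": 0,"rz": 0,"jaw": 0},{"dx": -24,"dy": 255,"dz": 0,"rx": 0,"ry": 0,"rz": 0,"jaw": 0}]'

```text
time: 11.0
eef_pos: [0.4786, 0.2337, 0.146]
tool_rot: [0.0, 0.69, 0.724, -0.0]
force: [-0.8, 0.3, 0.0]
width: 0.995
```

```bash
python3 - <<'E'
from h import *
import pickle
o=get_obs();print({k:np.round(v,4) for k,v in o.items() if k!="joint_efforts"})
c=camera("wrist");cv2.imwrite("pics/w12.png",c["image"][:,:,::-1]);pickle.dump(c,open("w12.pkl","wb"))
im=c["image"][:,:,::-1]
cv2.imwrite("pics/w12z.png",cv2.resize(im[70:270,250:390],None,fx=3,fy=3,interpolation=cv2.INTER_CUBIC))
E
```

```text
{'time': np.float64(11.0), 'joint_pos': array([ 3.1580e-01,  3.3730e-01, -3.2090e-01,  9.1320e-01, -4.0000e-04,
        1.8381e+00]), 'joint_vel': array([-0.0413, -0.0061, -0.0084, -0.0011, -0.003 , -0.    ]), 'eef_pos': array([0.4786, 0.2337, 0.146 ]), 'tool_rot': array([ 1.000e-04,  6.897e-01,  7.240e-01, -3.000e-04]), 'force': array([-0.8303,  0.303 ,  0.0235]), 'wrist_torque': array([-0.01  , -0.0454, -0.0263]), 'width': np.float64(0.9947)}
```

View pics/w12z.png

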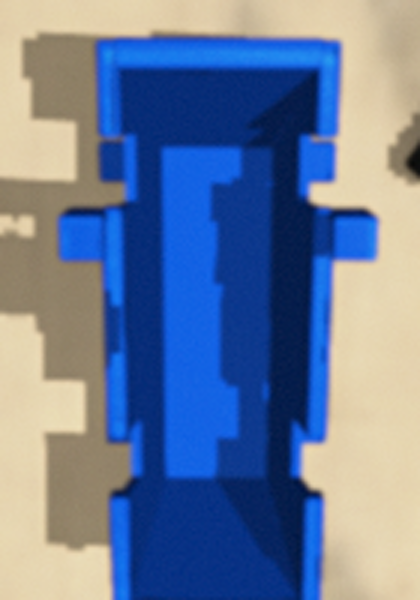

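```bash
python3 - <<'E'
from h import *
import pickle
c=pickle.load(open("w12.pkl","rb"))
A=lambda u,v:(250+u/3-.33,70+v/3-.33)
P=np.array([ray(c,*A(*p),.0615)[:2] for p in [(60,213),(376,213),(376,260),(60,260)]]);print(P.round(4),P.mean(0))
im=cv2.imread("pics/w12.png")
cv2.imwrite("pics/w12y.png",cv2.resize(im[70:310,250:390],None,fx=2.5,fy=2.5,interpolation=cv2.INTER_CUBIC))
E
```

```text
[[0.4387 0.2722]
 [0.5181 0.2761]
 [0.5193 0.2642]
 [0.4388 0.2603]] [0.4787114  0.26819211]
```

View pics/w12y.png

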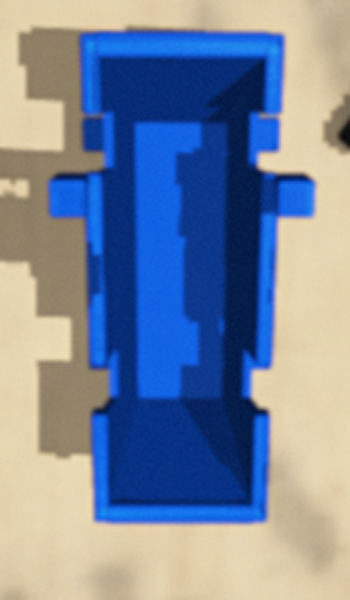

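```bash
python3 - <<'E'
from h import *
import pickle
c=pickle.load(open("w12.pkl","rb"))
A=lambda u,v:(250+u/2.5-.4,70+v/2.5-.4)
P=np.array([ray(c,*A(*p),.05)[:2] for p in [(81,34),(284,34),(268,521),(95,521)]]);d=P[0]+P[1]-P[2]-P[3]
print(P.mean(0),np.degrees(np.arctan2(d[1],d[0])),np.linalg.norm(d)/2)
E
```

```text
[0.48060452 0.23321966] 92.78652880326416 0.16482330957399718
```

>>> step_arm --increments '[{"dx": 1,"dy": 0,"dz": -45,"rx": 0,"ry": 0,"rz": 0,"jaw": 0},{"dx": 2,"dy": 0,"dz": -90,"rx": 0,"ry": 0,"rz": 0,"jaw": 0},{"dx": 2,"dy": 0,"dz": -130,"rx": 0,"ry": 0,"rz": 0,"jaw": 0},{"dx": 2,"dy": 0,"dz": -157,"rx": 0,"ry": 0,"rz": 0,"jaw": 0},{"dx": 2,"dy": 0,"dz": -157,"rx": 0,"ry": 0,"rz": 0,"jaw": 30},{"dx": 2,"dy": 0,"dz": -157,"rx": 0,"ry": 0,"rz": 0,"jaw": 60},{"dx": 2,"dy": 0,"dz": -157,"rx": 0,"ry": 0,"rz": 0,"jaw": 140},{"dx": 2,"dy": 0,"dz": -157,"rx": 0,"ry": 0,"rz": 0,"jaw": 140},{"dx": 2,"dy": 0,"dz": -157,"rx": 0,"ry": 0,"rz": 0,"jaw": 140}]'

```text
time: 11.95
eef_pos: [0.4828, 0.2326, -0.0095]
tool_rot: [0.001, 0.691, 0.723, 0.001]
force: [-0.1, -0.1, 2.7]
width: 0.715
```

>>> step_arm --increments '[{"dx": 0,"dy": 0,"dz": 10,"rx": 0,"ry": 0,"rz": 0,"jaw": 140},{"dx": 0,"dy": 0,"dz": 50,"rx": 0,"ry": 0,"rz": 0,"jaw": 140},{"dx": 0,"dy": 0,"dz": 95,"rx": 0,"ry": 0,"rz": 0,"jaw": 140},{"dx": 0,"dy": -15,"dz": 130,"rx": 0,"ry": 0,"rz": 0.14,"jaw": 140},{"dx": 3,"dy": -30,"dz": 140,"rx": 0,"ry": 0,"rz": 0.28,"jaw": 140},{"dx": 6,"dy": -45,"dz": 140,"rx": 0,"ry": 0,"rz": 0.42,"jaw": 140},{"dx": 9,"dy": -60,"dz": 140,"rx": 0,"ry": 0,"rz": 0.56,"jaw": 140},{"dx": 12,"dy": -75,"dz": 140,"rx": 0,"ry": 0,"rz": 0.7,"jaw": 140},{"dx": 15,"dy": -90,"dz": 140,"rx": 0,"ry": 0,"rz": 0.84,"jaw": 140},{"dx": 18,"dy": -105,"dz": 140,"rx": 0,"ry": 0,"rz": 0.98,"jaw": 140}]'

```text
time: 12.95
eef_pos: [0.4996, 0.1269, 0.1301]
tool_rot: [0.0, 0.267, 0.964, 0.0]
force: [-0.6, -0.3, -3.0]
width: 0.717
```

>>> step_arm --increments '[{"dx": 0,"dy": -15,"dz": 0,"rx": 0,"ry": 0,"rz": 0.14,"jaw": 140},{"dx": 0,"dy": -30,"dz": 0,"rx": 0,"ry": 0,"rz": 0.28,"jaw": 140},{"dx": 1,"dy": -45,"dz": 0,"rx": 0,"ry": 0,"rz": 0.42,"jaw": 140},{"dx": 1,"dy": -60,"dz": 0,"rx": 0,"ry": 0,"rz": 0.56,"jaw": 140},{"dx": 2,"dy": -75,"dz": 0,"rx": 0,"ry": 0,"rz": 0.7,"jaw": 140},{"dx": 2,"dy": -90,"dz": 0,"rx": 0,"ry": 0,"rz": 0.84,"jaw": 140},{"dx": 3,"dy": -105,"dz": 0,"rx": 0,"ry": 0,"rz": 0.98,"jaw": 140},{"dx": 3,"dy": -120,"dz": 0,"rx": 0,"ry": 0,"rz": 1.12,"jaw": 140},{"dx": 4,"dy": -135,"dz": 0,"rx": 0,"ry": 0,"rz": 1.26,"jaw": 140},{"dx": 4,"dy": -145,"dz": 0,"rx": 0,"ry": 0,"rz": 1.4,"jaw": 140}]'

```text
time: 13.95
eef_pos: [0.5037, -0.0185, 0.1301]
tool_rot: [0.0, -0.417, 0.909, -0.0]
force: [0.3, 0.2, -2.5]
width: 0.716
```

>>> step_arm --increments '[{"dx": 0,"dy": -4,"dz": 0,"rx": 0,"ry": 0,"rz": 0.14,"jaw": 140},{"dx": 0,"dy": -8,"dz": -10,"rx": 0,"ry": 0,"rz": 0.28,"jaw": 140},{"dx": 0,"dy": -12,"dz": -20,"rx": 0,"ry": 0,"rz": 0.42,"jaw": 140},{"dx": 0,"dy": -12,"dz": -30,"rx": 0,"ry": 0,"rz": 0.56,"jaw": 140},{"dx": 0,"dy": -12,"dz": -30,"rx": 0,"ry": 0,"rz": 0.7,"jaw": 140},{"dx": 0,"dy": -12,"dz": -30,"rx": 0,"ry": 0,"rz": 0.762,"jaw": 140},{"dx": 0,"dy": -12,"dz": -30,"rx": 0,"ry": 0,"rz": 0.762,"jaw": 140},{"dx": 0,"dy": -12,"dz": -30,"rx": 0,"ry": 0,"rz": 0.762,"jaw": 140},{"dx": 0,"dy": -12,"dz": -30,"rx": 0,"ry": 0,"rz": 0.762,"jaw": 140}]'

```text
time: 14.85
eef_pos: [0.5037, -0.0296, 0.0996]
tool_rot: [-0.0, 0.723, -0.691, 0.0]
force: [-0.1, -1.1, -1.9]
width: 0.714
```

```bash
python3 - <<'E'
from h import *
import pickle
o=get_obs();print({k:np.round(v,4) for k,v in o.items() if k!="joint_efforts"})
for n in("wrist","scene","top"):
  c=camera(n);cv2.imwrite(f"pics/{n}13.png",c["image"][:,:,::-1]);pickle.dump(c,open(n+"13.pkl","wb"))
im=cv2.imread("pics/scene13.png")
cv2.imwrite("pics/s13.png",cv2.resize(im[160:250,270:370],None,fx=6,fy=6,interpolation=cv2.INTER_CUBIC))
im=cv2.imread("pics/top13.png")
cv2.imwrite("pics/t13.png",cv2.resize(im[190:260,280:370],None,fx=8,fy=8,interpolation=cv2.INTER_CUBIC))
E
```

```text
{'time': np.float64(14.85), 'joint_pos': array([-0.2051,  0.337 , -0.4563,  0.777 ,  0.    , -1.8205]), 'joint_vel': array([-0.0005,  0.0017,  0.0004, -0.0029, -0.0013, -0.0051]), 'eef_pos': array([ 0.5037, -0.0296,  0.0996]), 'tool_rot': array([-2.000e-04,  7.227e-01, -6.912e-01,  2.000e-04]), 'force': array([-0.0742, -1.1474, -1.8501]), 'wrist_torque': array([ 0.0458,  0.0518, -0.0087]), 'width': np.float64(0.7142)}
```

View pics/wrist13.png

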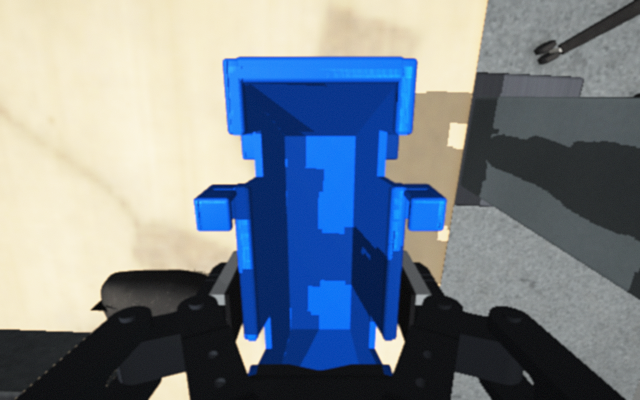

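View pics/s13.png

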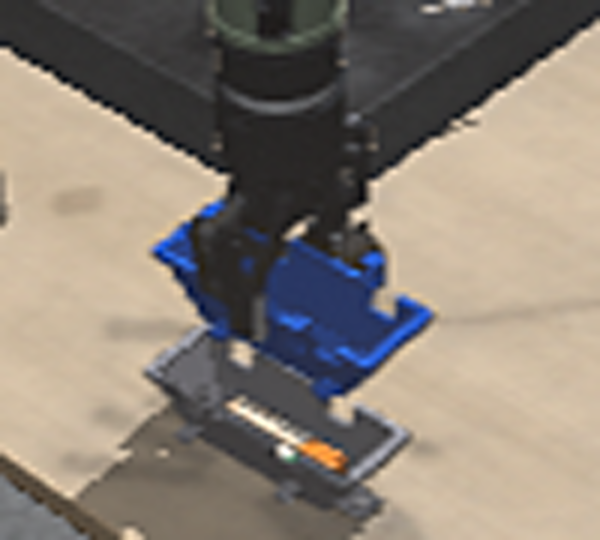

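View pics/t13.png

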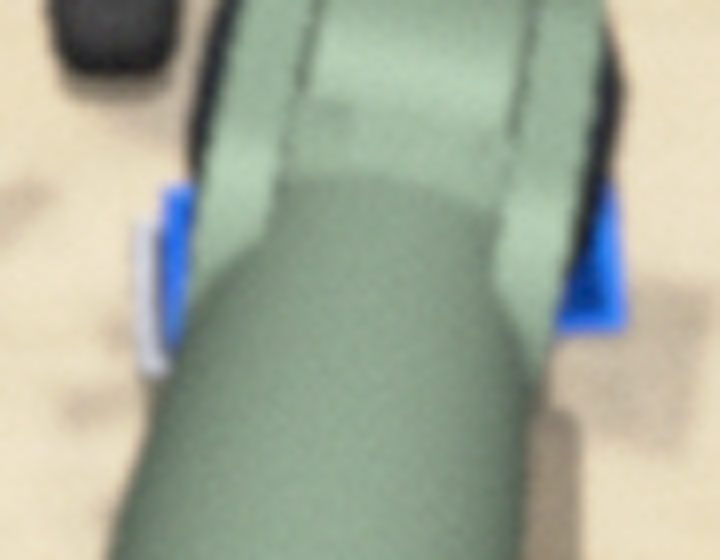

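```bash
python3 - <<'E'
from h import *
import pickle
c=pickle.load(open("wrist13.pkl","rb"));print(c["cam_to_world"].round(3))
im=cv2.imread("pics/wrist13.png")
cv2.imwrite("pics/w13z.png",cv2.resize(im[50:250,180:460],None,fx=2.8,fy=2.8,interpolation=cv2.INTER_CUBIC))
u=np.array([np.cos(np.radians(272.6)),np.sin(np.radians(272.6))])
for z in(.157,.159,.161):
  a=ray(c,223.5,58.5,z)[:2];b=ray(c,416.5,58.5,z)[:2];print(z,a,b,np.linalg.norm(a-b),(a+b)/2-u*.083)
P=[ray(c,*p,.1705)[:2] for p in[(195,199),(445,199),(446,231),(196,231)]];print(P,np.mean(P,0)-u*.0347, np.linalg.norm(P[0]-P[1]))
E
```

```text
[[-0.999 -0.043 -0.012  0.507]
 [-0.044  0.956  0.29  -0.105]
 [-0.001  0.291 -0.957  0.275]
 [ 0.     0.     0.     1.   ]]
0.157 [ 0.53810456 -0.11473801] [ 0.47641625 -0.11747207] 0.061748865099191565 [ 0.50349528 -0.03319048]
0.159 [ 0.53757086 -0.11456804] [ 0.47693092 -0.11725564] 0.06069947201185704 [ 0.50348576 -0.03299728]
0.161 [ 0.53703716 -0.11439807] [ 0.47744559 -0.11703921] 0.059650078924522405 [ 0.50347625 -0.03280408]
[array([ 0.54513712, -0.07148687]), array([ 0.46556408, -0.07504856]), array([ 0.46358423, -0.06416788]), array([ 0.54548572, -0.06049248])] [ 0.50336869 -0.03313467] 0.07965270983616814
```

View pics/w13z.png

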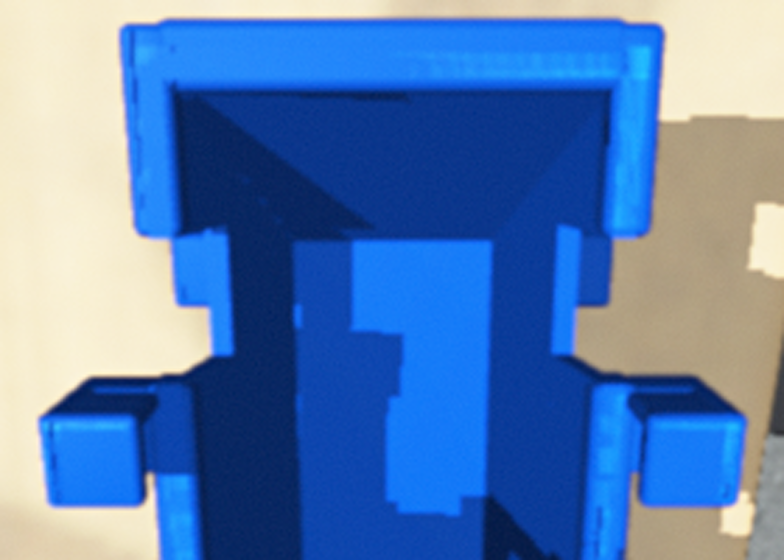

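```bash
python3 - <<'E'
from h import *
import pickle
from scipy.spatial.transform import Rotation as R
def T(p,q):
    M=np.eye(4);M[:3,:3]=R.from_quat(np.r_[q[1:],q[0]]).as_matrix();M[:3,3]=p;return M
def est(c,Tt,cor,z):
    P=[(np.linalg.inv(Tt)@np.r_[ray(c,*p,z),1])[:3] for p in cor];return np.mean(P,0).round(4)
cs={}
for n,p,q in [("w11",[.5034,-.0226,.1461],[-.0003,.6914,.7225,.0001]),("w12",[.4786,.2337,.146],[.0001,.6897,.7240,-.0003]),("wrist13",[.5037,-.0296,.0996],[-.0002,.7227,-.6912,.0002])]:
    c=pickle.load(open(n+".pkl","rb"));X=np.linalg.inv(T(p,q))@c["cam_to_world"];print(n,X.round(4)[:3].tolist());cs[n]=(c,X)
# w8 / w9
X=cs["wrist13"][1]
for n,p,q,cor,z in [("w8",[.5044,-.0166,.0123],[0,.6910,.7228,0],[(220.5,60),(418.5,60)],.075),("w9",[.505,-.0169,.044],[0,.691,.7229,0],[(220.5,60),(418.5,60)],.1067),("13",[.5037,-.0296,.0996],[0,.7227,-.6912,0],[(223.5,58.5),(416.5,58.5)],.159)]:
    c=dict(cs["w11"][0]);Tt=T(p,q);c["cam_to_world"]=Tt@X
    print(n,est(c,Tt,cor,z)-[.083,0,0])
E
```

```text
w11 [[-0.0002, -0.9559, -0.2935, 0.0737], [1.0, -0.0003, 0.0004, -0.0003], [-0.0005, -0.2935, 0.9559, -0.1751]]
w12 [[-0.0002, -0.9559, -0.2936, 0.0737], [1.0, -0.0003, 0.0004, -0.0003], [-0.0004, -0.2936, 0.9559, -0.1751]]
wrist13 [[-0.0002, -0.9568, -0.2906, 0.0752], [1.0, 0.0, -0.0006, 0.0002], [0.0005, -0.2906, 0.9568, -0.1751]]
w8 [ 0.0026  0.0001 -0.0627]
w9 [ 0.0026  0.0001 -0.0627]
13 [ 0.0034  0.0003 -0.0594]
```

```bash
python3 - <<'E'
from h import *
import pickle
c=pickle.load(open("top13.pkl","rb"))
f=lambda u,v,z:ray(c,280+u/8-.44,190+v/8-.44,z)[:2].round(4)
print("blue R bot corner",f(628,333,.159),"blue L top",f(163,187,.159),"R top",f(620,185,.159),"grey L",f(135,225,.05),f(143,378,.05))
# expected
def corners(cx,cy,yaw):
    u=np.array([np.cos(yaw),np.sin(yaw)]);n=np.array([-u[1],u[0]]);return [(np.array([cx,cy])+a*.083*u+b*.031*n).round(4) for a in(1,-1) for b in(1,-1)]
print("exp blue",corners(.5037,-.0302,np.radians(92.6)));print("exp grey",corners(.504,-.0163,np.radians(92.6)))
E
```

```text
blue R bot corner [ 0.4751 -0.1175] blue L top [0.5311 0.0517] R top [ 0.5295 -0.1159] grey L [0.5283 0.0677] [0.4678 0.065 ]
exp blue [array([0.469 , 0.0513]), array([0.5309, 0.0541]), array([ 0.4765, -0.1145]), array([ 0.5384, -0.1117])]
exp grey [array([0.4693, 0.0652]), array([0.5312, 0.068 ]), array([ 0.4768, -0.1006]), array([ 0.5387, -0.0978])]
```

>>> step_arm --increments '[{"dx": 1,"dy": 1.5,"dz": -20,"rx": 0,"ry": 0,"rz": 0,"jaw": 140},{"dx": 1,"dy": 1.5,"dz": -40,"rx": 0,"ry": 0,"rz": 0,"jaw": 140},{"dx": 1,"dy": 1.5,"dz": -52,"rx": 0,"ry": 0,"rz": 0,"jaw": 140},{"dx": 1,"dy": 1.5,"dz": -58,"rx": 0,"ry": 0,"rz": 0,"jaw": 140},{"dx": 1,"dy": 1.5,"dz": -61,"rx": 0,"ry": 0,"rz": 0,"jaw": 140},{"dx": 1,"dy": 1.5,"dz": -63,"rx": 0,"ry": 0,"rz": 0,"jaw": 140},{"dx": 1,"dy": 1.5,"dz": -63,"rx": 0,"ry": 0,"rz": 0,"jaw": 140}]'

```text
time: 15.7
eef_pos: [0.505, -0.0282, 0.0365]
tool_rot: [-0.0, 0.723, -0.691, 0.0]
force: [0.9, -0.1, -1.4]
width: 0.717
```

```bash
python3 - <<'E'
from h import *
import pickle
o=get_obs();print({k:np.round(v,4) for k,v in o.items() if k!="joint_efforts"})
for n in("wrist","scene","top"):
  c=camera(n);cv2.imwrite(f"pics/{n}14.png",c["image"][:,:,::-1]);pickle.dump(c,open(n+"14.pkl","wb"))
im=cv2.imread("pics/scene14.png")
cv2.imwrite("pics/s14.png",cv2.resize(im[170:250,280:370],None,fx=8,fy=7.4,interpolation=cv2.INTER_CUBIC))
im=cv2.imread("pics/top14.png")
cv2.imwrite("pics/t14.png",cv2.resize(im[190:260,280:370],None,fx=8,fy=8,interpolation=cv2.INTER_CUBIC))
E
```

```text
{'time': np.float64(15.7), 'joint_pos': array([-0.2018,  0.4216, -0.5233,  0.6253,  0.    , -1.818 ]), 'joint_vel': array([-0.0008, -0.0063,  0.004 ,  0.0036,  0.0009,  0.0006]), 'eef_pos': array([ 0.505 , -0.0282,  0.0365]), 'tool_rot': array([-2.000e-04,  7.230e-01, -6.909e-01,  3.000e-04]), 'force': array([ 0.9179, -0.0842, -1.4347]), 'wrist_torque': array([-0.019 ,  0.0235,  0.0146]), 'width': np.float64(0.7169)}
```

View pics/wrist14.png

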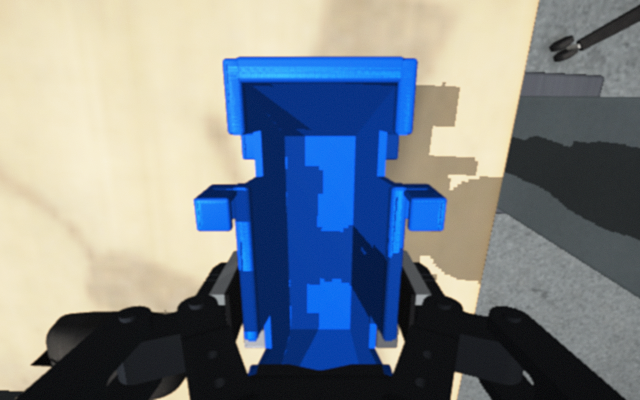

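View pics/s14.png

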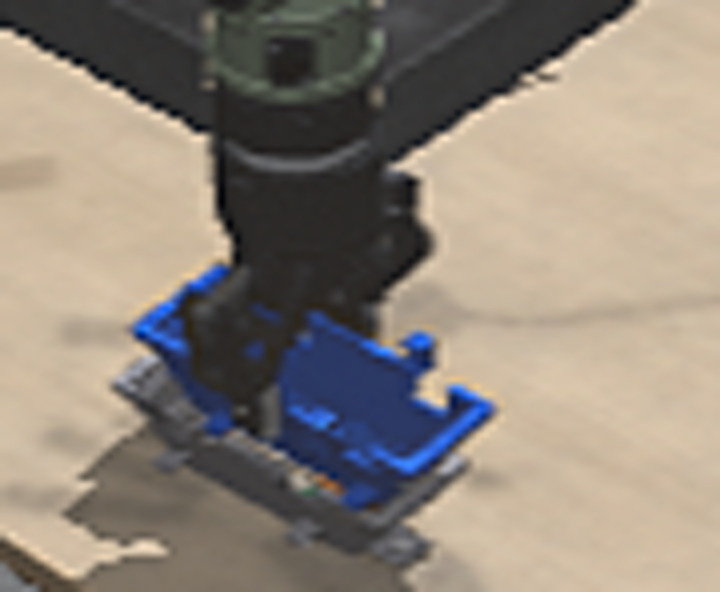

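View pics/t14.png

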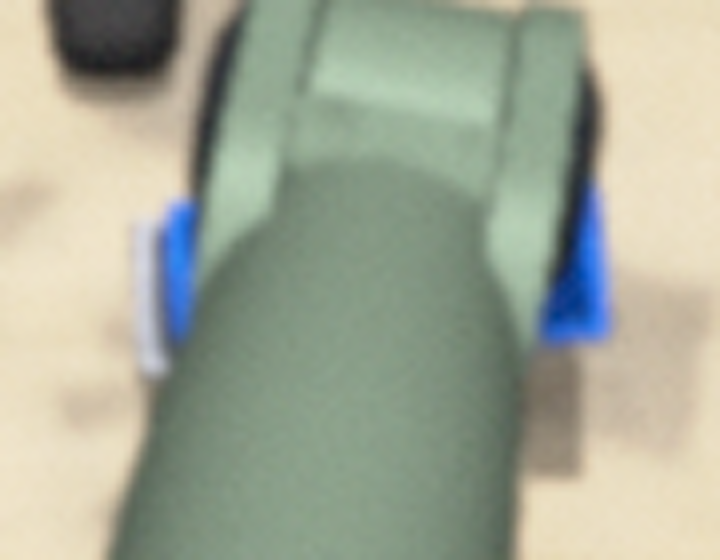

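```bash
python3 - <<'E'
from h import *
import pickle
c=pickle.load(open("top14.pkl","rb"))
f=lambda u,v,z:ray(c,280+u/8-.44,190+v/8-.44,z)[:2].round(4)
print("R bot",f(612,343,.096),"L top",f(165,200,.096),"grey L",f(135,225,.05),f(143,378,.05))
u=np.array([np.cos(np.radians(92.6)),np.sin(np.radians(92.6))]);n=np.array([-u[1],u[0]])
print(f(612,343,.096)+.083*u-.031*n, f(165,200,.096)-.083*u+.031*n)
E
```

```text
R bot [ 0.4759 -0.1163] L top [0.5331 0.0537] grey L [0.5283 0.0677] [0.4678 0.065 ]
[ 0.50310296 -0.03197919] [ 0.50589704 -0.03062081]
```

>>> step_arm --increments '[{"dx": 0,"dy": 0.5,"dz": -2,"rx": 0,"ry": 0,"rz": 0,"jaw": 140},{"dx": 0,"dy": 0.5,"dz": -3,"rx": 0,"ry": 0,"rz": 0,"jaw": 140},{"dx": 0,"dy": 0.5,"dz": -4,"rx": 0,"ry": 0,"rz": 0,"jaw": 140},{"dx": 0,"dy": 0.5,"dz": -4,"rx": 0,"ry": 0,"rz": 0,"jaw": 140}]'

```text
time: 16.25
eef_pos: [0.5046, -0.0276, 0.0325]
tool_rot: [-0.0, 0.723, -0.691, 0.0]
force: [-0.9, -0.5, 1.9]
width: 0.717
```

>>> step_arm --increments '[{"dx": 0,"dy": 1.5,"dz": 0.5,"rx": 0,"ry": 0,"rz": 0,"jaw": 140},{"dx": -0.1,"dy": 3,"dz": 0.5,"rx": 0,"ry": 0,"rz": 0,"jaw": 140},{"dx": -0.2,"dy": 4.5,"dz": 0.5,"rx": 0,"ry": 0,"rz": 0,"jaw": 140},{"dx": -0.2,"dy": 5,"dz": 0.5,"rx": 0,"ry": 0,"rz": 0,"jaw": 140}]'

```text
time: 16.65
eef_pos: [0.5043, -0.0224, 0.0325]
tool_rot: [0.0, 0.723, -0.691, -0.0]
force: [0.0, 0.1, -2.1]
width: 0.714
```

>>> step_arm --increments '[{"dx": -0.1,"dy": 1.5,"dz": 0,"rx": 0,"ry": 0,"rz": 0,"jaw": 140},{"dx": -0.2,"dy": 3,"dz": 0,"rx": 0,"ry": 0,"rz": 0,"jaw": 140},{"dx": -0.2,"dy": 4,"dz": 0,"rx": 0,"ry": 0,"rz": 0,"jaw": 140}]'

```text
time: 16.95
eef_pos: [0.5042, -0.0184, 0.0327]
tool_rot: [-0.0, 0.723, -0.691, -0.0]
force: [-0.2, -0.8, -1.3]
width: 0.719
```

```bash
python3 - <<'E'
from h import *
import pickle
o=get_obs();print({k:np.round(v,4) for k,v in o.items() if k!="joint_efforts"})
for n in("wrist","scene"):
  c=camera(n);cv2.imwrite(f"pics/{n}15.png",c["image"][:,:,::-1])
im=cv2.imread("pics/scene15.png")
cv2.imwrite("pics/s15.png",cv2.resize(im[170:250,280:370],None,fx=8,fy=7.4,interpolation=cv2.INTER_CUBIC))
E
```

```text
{'time': np.float64(16.95), 'joint_pos': array([-1.8300e-01,  4.2580e-01, -5.2940e-01,  6.1570e-01,  1.0000e-04,
       -1.7993e+00]), 'joint_vel': array([ 0.0167,  0.0009, -0.0031, -0.0022, -0.0019,  0.0184]), 'eef_pos': array([ 0.5042, -0.0184,  0.0327]), 'tool_rot': array([-0.    ,  0.723 , -0.6908, -0.    ]), 'force': array([-0.2293, -0.7595, -1.2602]), 'wrist_torque': array([0.0559, 0.0877, 0.0277]), 'width': np.float64(0.7194)}
```

View pics/s15.png

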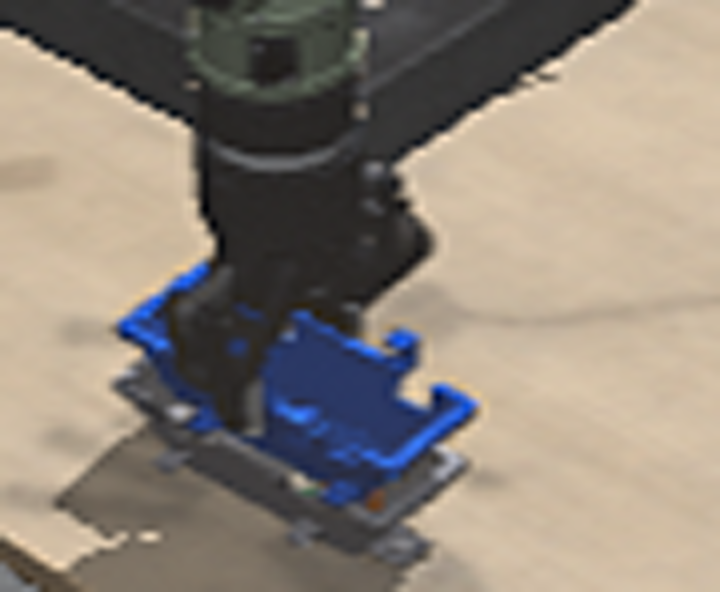

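View pics/wrist15.png

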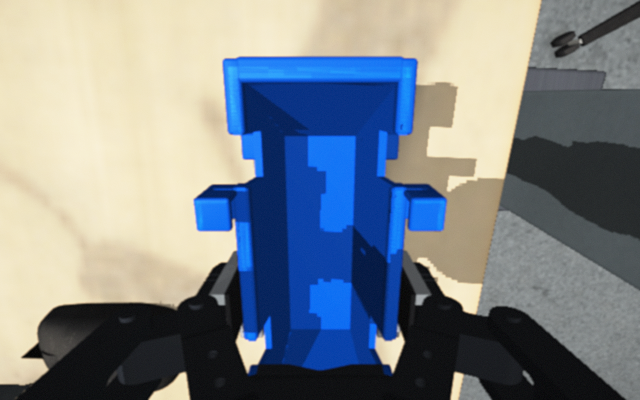

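>>> step_arm --increments '[{"dx": 0,"dy": 1,"dz": 0,"rx": 0,"ry": 0,"rz": 0,"jaw": 140},{"dx": -0.1,"dy": 2,"dz": 0,"rx": 0,"ry": 0,"rz": 0,"jaw": 140},{"dx": -0.1,"dy": 3,"dz": 0,"rx": 0,"ry": 0,"rz": 0,"jaw": 140},{"dx": -0.1,"dy": 3,"dz": 0,"rx": 0,"ry": 0,"rz": 0,"jaw": 140}]'

```text
time: 17.45
eef_pos: [0.5041, -0.0155, 0.0327]
tool_rot: [-0.0, 0.723, -0.691, -0.0]
force: [0.4, 0.1, -2.6]
width: 0.711
```

>>> step_arm --increments '[{"dx": 0,"dy": 1,"dz": 0,"rx": 0,"ry": 0,"rz": 0,"jaw": 140},{"dx": 0,"dy": 1,"dz": 0,"rx": 0,"ry": 0,"rz": 0,"jaw": 140}]'

```text
time: 17.65
eef_pos: [0.5041, -0.0145, 0.0327]
tool_rot: [-0.0, 0.723, -0.691, -0.0]
force: [0.1, 1.6, -2.5]
width: 0.716
```

>>> step_arm --increments '[{"dx": 0,"dy": 0.5,"dz": 0,"rx": 0,"ry": 0,"rz": 0,"jaw": 140},{"dx": 0,"dy": 1,"dz": 0,"rx": 0,"ry": 0,"rz": 0,"jaw": 140}]'

```text
time: 17.85
eef_pos: [0.5041, -0.0136, 0.0327]
tool_rot: [-0.0, 0.723, -0.691, 0.0]
force: [-0.2, -0.2, -2.1]
width: 0.713
```

>>> step_arm --increments '[{"dx": 0,"dy": 0.5,"dz": 0,"rx": 0,"ry": 0,"rz": 0,"jaw": 140},{"dx": 0,"dy": 1,"dz": 0,"rx": 0,"ry": 0,"rz": 0,"jaw": 140}]'

```text
time: 18.05
eef_pos: [0.5041, -0.0126, 0.0327]
tool_rot: [0.0, 0.723, -0.691, -0.0]
force: [0.1, 0.3, -1.5]
width: 0.713
```

```bash
python3 - <<'E'
from h import *
import pickle
for n in("scene","top"):
  c=camera(n);cv2.imwrite(f"pics/{n}16.png",c["image"][:,:,::-1]);pickle.dump(c,open(n+"16.pkl","wb"))
im=cv2.imread("pics/scene16.png")
cv2.imwrite("pics/s16.png",cv2.resize(im[185:250,290:355],None,fx=9,fy=9,interpolation=cv2.INTER_CUBIC))
im=cv2.imread("pics/top16.png")
cv2.imwrite("pics/t16.png",cv2.resize(im[190:260,280:370],None,fx=8,fy=8,interpolation=cv2.INTER_CUBIC))
E
```

```text
(no output)
```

View pics/s16.png

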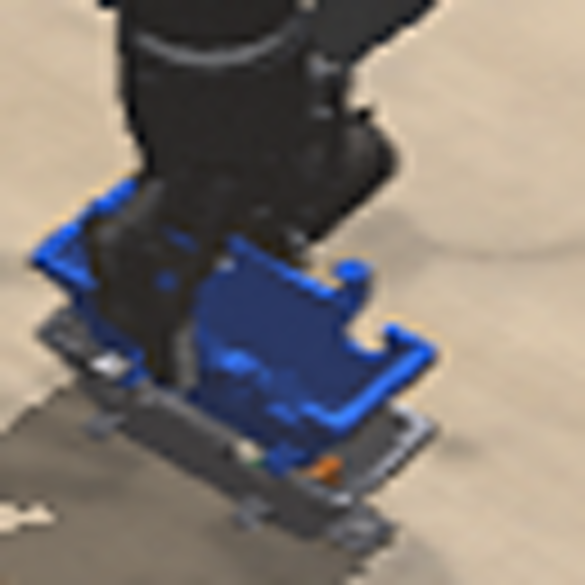

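View pics/t16.png

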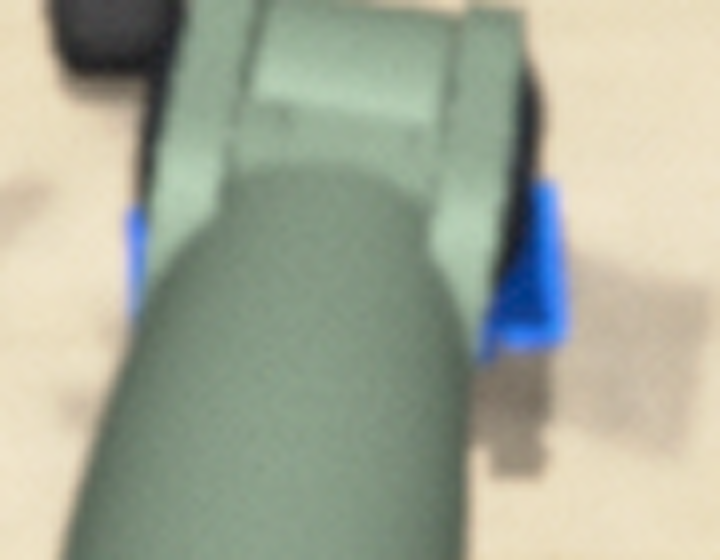

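>>> step_arm --increments '[{"dx": 0,"dy": 0.5,"dz": 0,"rx": 0,"ry": 0,"rz": 0,"jaw": 140},{"dx": 0,"dy": 1,"dz": 0,"rx": 0,"ry": 0,"rz": 0,"jaw": 140}]'

```text
time: 18.35
eef_pos: [0.5042, -0.0123, 0.0328]
tool_rot: [0.001, 0.723, -0.691, 0.001]
force: [-0.9, -3.1, -0.1]
width: 0.712
```

>>> step_arm --increments '[{"dx": 0,"dy": 0.5,"dz": 0,"rx": 0,"ry": 0,"rz": 0,"jaw": 140},{"dx": 0,"dy": 0.5,"dz": 0,"rx": 0,"ry": 0,"rz": 0,"jaw": 140}]'

```text
time: 18.55
eef_pos: [0.5042, -0.0123, 0.0329]
tool_rot: [0.001, 0.723, -0.691, 0.001]
force: [-1.5, -4.6, 0.3]
width: 0.713
```

>>> step_arm --increments '[{"dx": 0,"dy": 0.8,"dz": 0,"rx": 0,"ry": 0,"rz": 0,"jaw": 140},{"dx": 0,"dy": 0.8,"dz": -0.5,"rx": 0,"ry": 0,"rz": 0,"jaw": 140},{"dx": 0,"dy": 0.8,"dz": -1,"rx": 0,"ry": 0,"rz": 0,"jaw": 140}]'

```text
time: 18.85
eef_pos: [0.5043, -0.0126, 0.0325]
tool_rot: [0.002, 0.723, -0.691, 0.002]
force: [-3.8, -8.4, 9.1]
width: 0.717
```

```bash
python3 - <<'E'
from h import *
o=get_obs();print({k:np.round(v,4) for k,v in o.items() if k!="joint_efforts"})
E
```

```text
{'time': np.float64(18.85), 'joint_pos': array([-0.1681,  0.4256, -0.5304,  0.6138, -0.0049, -1.7835]), 'joint_vel': array([-0.0009,  0.0029, -0.0007, -0.0042, -0.0024, -0.0008]), 'eef_pos': array([ 0.5043, -0.0126,  0.0325]), 'tool_rot': array([ 0.0018,  0.7227, -0.6912,  0.0018]), 'force': array([-3.8028, -8.4173,  9.1331]), 'wrist_torque': array([-1.5971,  0.8341,  0.1736]), 'width': np.float64(0.7166)}
```

>>> step_arm --increments '[{"dx": -0.3,"dy": -0.5,"dz": 0.5,"rx": 0,"ry": 0,"rz": 0,"jaw": 140},{"dx": -0.3,"dy": -0.5,"dz": 0.5,"rx": 0,"ry": 0,"rz": 0,"jaw": 140}]'

```text
time: 19.05
eef_pos: [0.5043, -0.0123, 0.0327]
tool_rot: [0.001, 0.723, -0.691, 0.001]
force: [-1.1, -6.9, 2.4]
width: 0.713
```

>>> step_arm --increments '[{"dx": 0,"dy": 0,"dz": 0,"rx": 0,"ry": 0,"rz": 0,"jaw": 65},{"dx": 0,"dy": 0,"dz": 0,"rx": 0,"ry": 0,"rz": 0,"jaw": 40},{"dx": 0,"dy": 0,"dz": 0,"rx": 0,"ry": 0,"rz": 0,"jaw": 0},{"dx": 0,"dy": 0,"dz": 0,"rx": 0,"ry": 0,"rz": 0,"jaw": 0},{"dx": 0,"dy": 0,"dz": 0,"rx": 0,"ry": 0,"rz": 0,"jaw": 0},{"dx": 0,"dy": 0,"dz": 20,"rx": 0,"ry": 0,"rz": 0,"jaw": 0},{"dx": 0,"dy": 0,"dz": 60,"rx": 0,"ry": 0,"rz": 0,"jaw": 0},{"dx": 0,"dy": 0,"dz": 105,"rx": 0,"ry": 0,"rz": 0,"jaw": 0},{"dx": 0,"dy": 0,"dz": 150,"rx": 0,"ry": 0,"rz": 0,"jaw": 0},{"dx": 0,"dy": 0,"dz": 150,"rx": 0,"ry": 0,"rz": 0,"jaw": 0}]'

```text
time: 20.05
eef_pos: [0.508, -0.0113, 0.1883]
tool_rot: [-0.003, 0.723, -0.691, 0.004]
force: [0.3, 0.1, -0.3]
width: 0.998
```

```bash
python3 - <<'E'
from h import *
import pickle
o=get_obs();print({k:np.round(v,4) for k,v in o.items() if k!="joint_efforts"})
for n in("wrist","scene","top"):
  c=camera(n);cv2.imwrite(f"pics/{n}17.png",c["image"][:,:,::-1]);pickle.dump(c,open(n+"17.pkl","wb"))
im=cv2.imread("pics/scene17.png")
cv2.imwrite("pics/s17.png",cv2.resize(im[185:250,290:355],None,fx=9,fy=9,interpolation=cv2.INTER_CUBIC))
E
```

```text
{'time': np.float64(20.05), 'joint_pos': array([-1.6780e-01,  2.4830e-01, -3.3020e-01,  9.8140e-01,  2.0000e-04,
       -1.7843e+00]), 'joint_vel': array([-0.001 ,  0.0557, -0.0997, -0.0946,  0.0001,  0.001 ]), 'eef_pos': array([ 0.508 , -0.0113,  0.1883]), 'tool_rot': array([-0.0032,  0.7231, -0.6908,  0.0045]), 'force': array([ 0.3318,  0.1367, -0.277 ]), 'wrist_torque': array([ 0.0158, -0.0297,  0.0308]), 'width': np.float64(0.9977)}
```

View pics/s17.png

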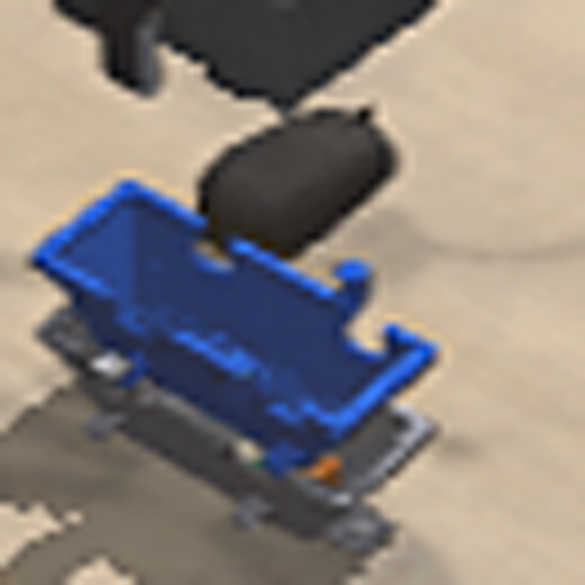

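View pics/wrist17.png

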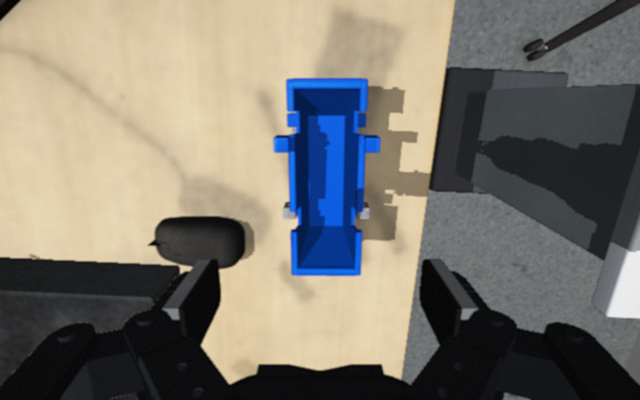

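```bash
python3 - <<'E'
from h import *
im=cv2.imread("pics/wrist17.png")
cv2.imwrite("pics/w17z.png",cv2.resize(im[70:290,260:390],None,fx=2.7*1.0,fy=2.7,interpolation=cv2.INTER_CUBIC))
cv2.imwrite("pics/w17k.png",cv2.resize(im[190:240,265:385],None,fx=6.5,fy=6.5,interpolation=cv2.INTER_CUBIC))
E
```

```text
(no output)
```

View pics/w17z.png

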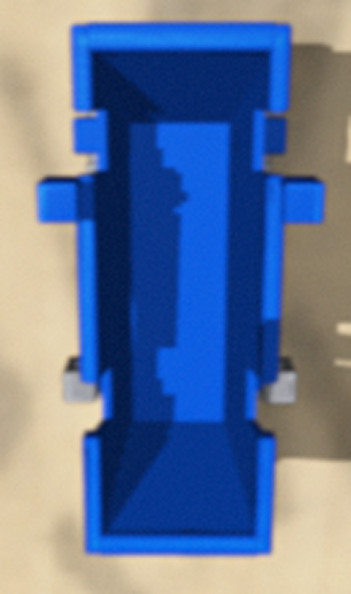

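View pics/w17k.png

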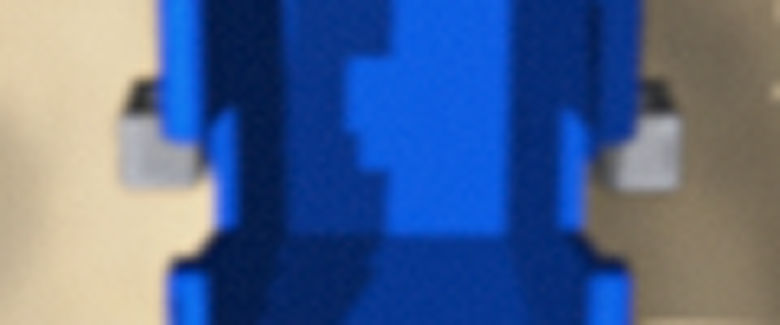

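```bash
python3 - <<'E'
from h import *
import pickle
c=pickle.load(open("wrist17.pkl","rb"))
A=lambda u,v:(260+u/2.7-.35,70+v/2.7-.35);K=lambda u,v:(265+u/6.5-.42,190+v/6.5-.42)
P=np.array([ray(c,*A(*p),.092)[:2] for p in [(73,26),(290,26),(273,552),(86,552)]]);d=P[0]+P[1]-P[2]-P[3]
print(P.mean(0),np.degrees(np.arctan2(d[1],d[0])),np.linalg.norm(d)/2)
P=np.array([ray(c,*K(*p),.0615)[:2] for p in [(120,114),(682,114),(680,187),(122,187)]]);u=np.array([-.0454,.999])
print(P,P.mean(0)-.0347*u)
# expected keeper and lug pixels
t=pickle.load(open("top17.pkl","rb"));im=t["image"][:,:,::-1]
cv2.imwrite("pics/t17.png",cv2.resize(im[190:260,280:370],None,fx=8,fy=8,interpolation=cv2.INTER_CUBIC))
cv2.imwrite("pics/t17f.png",im)
E
```

```text
[ 0.50374185 -0.01696703] -87.28022498061881 0.1634870799543332
[[0.54236635 0.01407147]
 [0.46209645 0.01012001]
 [0.46141628 0.02117335]
 [0.54191656 0.02516986]] [ 0.50352429 -0.01703163]
```

View pics/t17f.png

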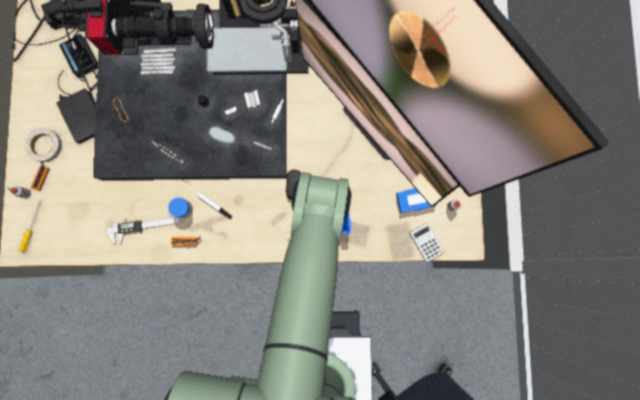

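```bash
python3 -c "
from workcell import *
print(get_obs()['force']);print(hand_in())"
```

```text
[ 0.3037215   0.28175376 -1.12145433]
the job is handed in; nothing more can be done
None
```

I lifted the blue bin out of the grey one and set it down briefly on the free desk to measure the grey bin. I then gripped it again, turned it half a turn and lowered it onto the grey rim at the landing point. From there I slid it under the keepers until it met the stops, let go and raised the arm clear. The job was handed in at about 20 s.

**Last checks**
- **Position:** the blue bin's centre and the grey bin's centre, worked out from its keepers, agree to about 0.3 mm in the last wrist picture. Both keepers sit over the lug positions. The yaw reads 92.7° against 92.6° for the grey bin.
- **Forces:** the push at the stops peaked at about 8 N, with about 9 N downward on the rim. I saw no snag on the way in.
- **Tubes and bystanders:** I saw both tubes in the grey bin after the lift-out. In the last scene picture the orange cap shows clearly and the green only faintly. The other things on the desk look unmoved in the last overhead picture, apart from the mouse, which the arm partly hid; I did not measure them.

**What went wrong or disagreed**
- **First grasp closed on nothing:** the jaws passed above the blue rim without moving anything I could see. The cameras showed the fingertips about 37 mm behind the reported TCP, so I gripped that much lower.
- **Held bin's position:** lengthwise, the measurements differed by up to 3 mm between views. I lowered it between the two estimates and relied on the contact force to find the stops.

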